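Lay oak staves slot to key in the stringing tray

TASK

Get the tray of oak staves ready for stringing: with the magazine's shuttle, draw the two lowest staves one after the other and lay one flat in each empty pocket of the tray, turned so that its slotted end sits over the pocket's key, like the stave already there. Set the staves down, do not drop them, and leave the rest of the stack in the magazine and the tools around undisturbed. Finish with the shuttle pushed fully home, the next stave down in its bed.

Things in the scene. Friction and masses are not known exactly. Their poses are not given: they have to be found in the camera images.
- magazine: fixed pale-wood magazine, 150 mm wide, 82 mm tall, holding a flat stack of staves lying across it, slotted ends alternately towards its +y and -y. Origin on the worktop under the middle of the stack; the shuttle is drawn out along -x. Front faces of its uprights at x = -26 mm; the front corner strips end 33 mm above the worktop, so only the lowest stave passes beneath
- magazine_chute (a point): point on the middle line of the stack, 50 mm above the worktop. Only cheeks and narrow corner strips hold the stack; a baseboard (12 mm thick) reaches from 99 mm in front of this line to 98 mm behind it
- shuttle (a joint): steel shuttle under the stack, slides straight out along the magazine's -x: 0 = fully home, 0.090 m = fully out at its stop; stays where it is left; about 2 N of friction. Drawn out, it carries the lowest stave along while its two rear fork arms (1.5 mm lower than the stave) slide under the stack and hold it up; pushed home empty, the next stave drops into its bed
- shuttle_knob (a point): point on the axis of the shuttle's upright dark-wood knob, 43 mm above the worktop; knob 18 mm thick there, top 52 mm above the worktop, 78 mm in front of the middle of the bed; axes as the magazine's. To pull or push, pinch it from above
- shuttle_bed (a point): middle of the shuttle's bed (16 mm above the worktop) on which the lowest stave lies with some 10 mm play fore and aft between fork arms and two 5 mm high front lips; the middle 48 mm of the stave's length is free for fingers. Moves with the shuttle; axes as the magazine's. Fully out, the gaps are at least 40 mm from stave to magazine and 48 mm from stave to knob
- tray: fixed pale-wood tray, 142 x 226 mm, three pockets side by side along y, 72 mm apart, lengths along x; origin on the worktop under its centre. Floor 8 mm above the worktop. A pocket is 122 x 40 mm between end strips and short side rails (tops 17 mm above the worktop); its sides are open for fingers over the middle 70 mm
- key_a (a point): top of the filled pocket's key, 46 mm from the pocket's middle. Each pocket has one at its tray +x end: a dark steel bar with rounded top, 8 mm wide, 30 mm long from the pocket's end, 10 mm high above its floor. It fits in a stave's slot; a stave laid the other way round rides on it, not flat
- pocket_a (a point): centre of the filled pocket at the tray's +y side (stave_0 lies in it), 15 mm above the worktop = where the middle of a properly laid stave belongs; axes as the tray's, +x towards the key
- pocket_b (a point): centre of the empty middle pocket, 15 mm above the worktop = where the middle of a properly laid stave belongs; axes as the tray's, +x towards the key
- pocket_c (a point): centre of the empty pocket at the tray's -y side, 15 mm above the worktop = where the middle of a properly laid stave belongs; axes as the tray's, +x towards the key
- stave_1_center (a point): oak stave, lowest in the magazine at the start; bar 110 x 32 x 14 mm, 40 g, with an open slot 16 mm wide and 34 mm deep in its +x end, the other end solid. Point at its middle (half-way up); +x runs along the bar to the slotted end, y across its 32 mm width, z up
- stave_2_center (a point): oak stave, second from below in the magazine; bar 110 x 32 x 14 mm, 40 g, with an open slot 16 mm wide and 34 mm deep in its +x end, the other end solid. Point at its middle (half-way up); +x runs along the bar to the slotted end, y across its 32 mm width, z up
- stave_3_center (a point): oak stave, third from below in the magazine, stays there; bar 110 x 32 x 14 mm, 40 g, with an open slot 16 mm wide and 34 mm deep in its +x end, the other end solid. Point at its middle (half-way up); +x runs along the bar to the slotted end, y across its 32 mm width, z up
- stave_4_center (a point): oak stave, top of the stack in the magazine, stays there; bar 110 x 32 x 14 mm, 40 g, with an open slot 16 mm wide and 34 mm deep in its +x end, the other end solid. Point at its middle (half-way up); +x runs along the bar to the slotted end, y across its 32 mm width, z up
- stave_0_center (a point): oak stave, already lying rightly in the tray; bar 110 x 32 x 14 mm, 40 g, with an open slot 16 mm wide and 34 mm deep in its +x end, the other end solid. Point at its middle (half-way up); +x runs along the bar to the slotted end, y across its 32 mm width, z up
- stave_0_slot (a point): point in the middle of stave_0's slot, 45 mm from the stave's middle towards the slotted end, half-way up
- stave_1_slot (a point): point in the middle of stave_1's slot, 45 mm from the stave's middle towards the slotted end, half-way up
- stave_2_slot (a point): point in the middle of stave_2's slot, 45 mm from the stave's middle towards the slotted end, half-way up
- nail_tin: round grey tin of nails, 74 mm across, 61 mm tall; bystander; origin at its underside
- oil_can: dark green oil can with a long spout, 67 mm across, 142 mm tall; bystander; origin at its underside
- pliers: dark pliers, 165 x 49 x 12 mm, lying flat; bystander; origin at its underside
- block_plane: small plane, 152 x 46 x 59 mm; bystander; origin at its underside

How it is judged:
By the outcome, as a careful person would: the job done as asked, in the order asked, and still so for the second after the job is handed in, with the robot touching nothing.
It also fails if it takes over 72 s, if anything falls off the work surface, if the arm or the gripper's body presses on something with over 40 N, if the wrist force passes 120 N, or if a joint passes its speed limit or range.

ROBOT

A 7-joint arm with a two-finger parallel gripper is mounted at the origin on a cart in front of the work surface, level with it; the furniture and walls round the work are solid. World frame = base frame: x ahead of the robot, y to its left, z up, the work surface at z = 0. Lengths are in m, angles in rad, forces in N, time in s.
With the tool pointing down it reaches from about 0.425 to 1.025 m from the base axis. Payload 9.4 kg.
Tool frame: the origin (TCP) lies at the very end of the fingers, on their centre line; the grasp point (between the pads) lies 19 mm behind it; z points along the fingers, x is the direction in which the jaws open and shut, and the axes are right-handed (so a half turn about z gives the same grasp; the last joint's range is limited). The gripper opens to 93 mm and grips with 3 to 60 N. Pads are 15 mm wide; open, the fingers measure 128 mm over their backs; the gripper's body (75 mm by 188 mm) begins 65 mm behind the grasp point.
Start: joints at [-1.348, 0.599, -0.003, 1.599, 0.002, 0.943, -0.08], TCP at [0.214, 0.693, 0.219] pointing down, gripper open.
Joint ranges: [-2.57, 2.57], [-0.35, 1.97], [-1.29, 1.29], [0.11, 2.56], [-1.05, 4.19], [0.11, 1.86], [-2.63, 2.63]. Speed limits (rad/s): [2.22, 2.22, 3.01, 3.01, 3.14, 3.14, 3.14].

INTERFACE

Orientations are given as a rotation vector (axis times angle).
In Python, from cell import ctrl gives the robot as it stands.
- The arm moves only by the tool move_arm, never from a script. Its argument "targets" is one flat list of numbers, 4 for each row, row after row: the shift along the tool's x, y, z in cm, then the turn about the tool's z in rad. In form: [x, y, z, spin, x, y, z, spin, ...]. A call has 1 to 20 rows; each row is the pose to reach, as a shift and turn from the pose commanded when the call began, along the tool's axes at that moment; what a row does not reach only later rows make up. A row lasts 1/8 s, in which the tool goes at most 62.5 mm and 10.7 degrees, less where a joint would pass 70% of its speed; a pose out of reach is approached as far as the arm can. A call with a gripper value outside its range is refused whole. "grip" is the opening, from -1 (shut) to 1 (fully open), so that 0 is half open, set as the call begins (left out, the last holds). The fingers move at their own pace and stop on an object; the grip force is fixed at half the most. Time passes only in rows, so rows that repeat a pose let the fingers close. It gives the time, the measured TCP pose, the force and the opening at its end, in the units of the state.
- ctrl.sense(): the state, without advancing time (a new reading comes with each control period).
- ctrl.snapshot(name): name is "side" or "top"; returns a dict with "image" (420x560x3 uint8, red, green, blue), "range_z" (420x560 float32, m along the optical axis (not along the pixel's ray), 0 where there is no reading), "fx", "fy", "cx", "cy" (pixels), "dist" ([k1, k2, p1, p2, k3] as OpenCV has them; the pictures are not rectified), "R" (3x3) and "t" (3): a world point X has camera coordinates R X + t. Camera axes: x right, y down, z forward; pixel columns grow to the right and rows downward; lengths in m; the calibration is good to about 2 mm. A picture is of the moment at which its call begins.
- ctrl.job_done(): hands the job in, once; it reports no verdict.
The state is a dict: "time": time; "q": joint angles; "qvel": joint speeds; "joint_torque": joint torques, N m; "tcp_pos": TCP position; "eef_rot": TCP orientation; "force": force on the tool from outside, world axes, zero at the start; "moment": the same for the moment, N m; "gripper_width": opening from 0.0 (shut) to 1.0 (fully open).
Only numpy, scipy, OpenCV 4.12 (cv2) and the standard library are available. Lean on these libraries where they do the work, as an engineer would, in place of code of your own. Each camera call takes 0.05 s, during which the arm holds its last target.

## Working session

There is one attempt and no reset: what is moved stays moved. The work goes in short steps, Python scripts to look and compute and a tool call to move; the robot and the scene stay as the last step left them, time stands still between calls to the robot, and variables do not carry over. Pictures are saved under pics/ and viewed, and the job is handed in when it is done.

Besides the shell and the picture viewer there is one more tool, called by a JSON object that holds its "name" and its "arguments". move_arm: Moves the arm, as the interface text tells. Its arguments: {"type":"object","properties":{"targets":{"type":"array"},"grip":{"type":"number"}},"required":["targets"]}

```bash
mkdir -p pics; ls; python3 - <<'E'
from cell import ctrl
import cv2,numpy as np,pickle
s=ctrl.sense();print(s)
for n in("side","top"):
    d=ctrl.snapshot(n);pickle.dump(d,open(f"{n}0.pkl","wb"))
    cv2.imwrite(f"pics/{n}0.png",d["image"][:,:,::-1])
    print(n,d["fx"],d["fy"],d["cx"],d["cy"],d["dist"],d["R"],d["t"],-np.array(d["R"]).T@d["t"])
E
```

```text
pics
{'time': 0.0, 'q': array([-1.34767166,  0.60014591, -0.00258   ,  1.60011775,  0.00181196,
        0.94291059, -0.07984212]), 'qvel': array([ 6.57812112e-04, -6.58598964e-04,  6.68453020e-04, -1.33584885e-04,
        7.16909707e-05, -2.98901712e-04, -1.00202075e-03]), 'joint_torque': array([ 1.93087071e-04, -7.65082026e+01,  1.49713475e+00, -2.52365541e+01,
       -5.24492178e-02,  1.69417594e-02,  1.41415694e-04]), 'tcp_pos': array([0.21398435, 0.69218864, 0.21774876]), 'eef_rot': array([ 2.52741290e+00,  1.86420003e+00, -1.86414059e-03]), 'force': array([-0.12267144,  0.53312451, -0.49261067]), 'moment': array([0.01232033, 0.01608914, 0.0075996 ]), 'gripper_width': 0.9995319154913637}
side 389.1715695158857 389.1715695158857 275.95411024870015 206.05133024909446 [0.01979599 0.         0.         0.         0.        ] [[-0.99750049 -0.07059896 -0.00292598]
 [-0.02760949  0.42754608 -0.90357184]
 [ 0.06504223 -0.90123257 -0.42842662]] [0.52418419 0.07089084 1.38129694] [0.43498862 1.25156755 0.6573731 ]
top 535.8665827419898 535.8665827419898 277.0887480124021 207.16285789936725 [-0.16469737  0.          0.          0.          0.        ] [[-1.26512071e-02 -9.99919931e-01  2.81153642e-04]
 [-9.84305588e-01  1.24041539e-02 -1.76035923e-01]
 [ 1.76018340e-01 -2.50380801e-03 -9.84383703e-01]] [0.03878172 0.52129658 1.7096526 ] [0.21267556 0.03659301 1.77471018]
```

View pics/side0.png

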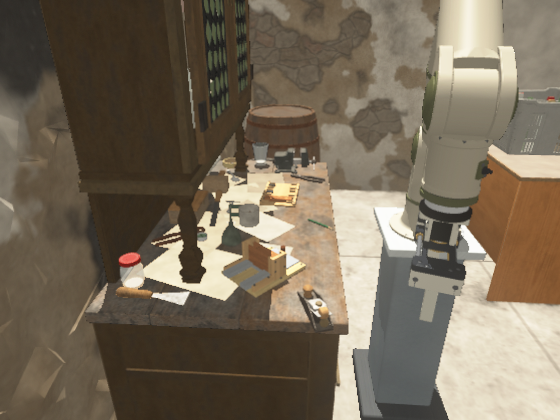

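View pics/top0.png

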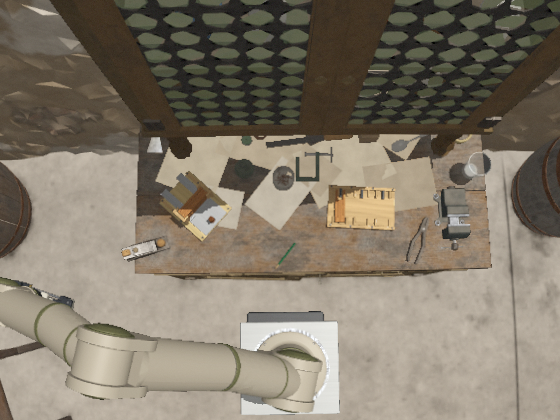

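The side view shows the magazine at about (265,265) and the tray at about (280,193). In the top view the magazine is at about (195,205) and the tray at about (362,207). Next I'll enlarge both.

```bash
python3 - <<'E'
import cv2,pickle
def crop(n,x,y,w,h,o):
    d=pickle.load(open(n+"0.pkl","rb"));i=d["image"][y:y+h,x:x+w,::-1]
    cv2.imwrite("pics/"+o,cv2.resize(i,None,fx=8,fy=8,interpolation=cv2.INTER_CUBIC) if w<=100 else cv2.resize(i,None,fx=6,fy=6,interpolation=cv2.INTER_CUBIC))
crop("top",150,165,95,75,"tm.png");crop("top",318,178,88,60,"tt.png")
crop("side",215,225,100,72,"sm.png");crop("side",235,165,80,50,"st.png")
E
```

```text
(no output)
```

View pics/tm.png

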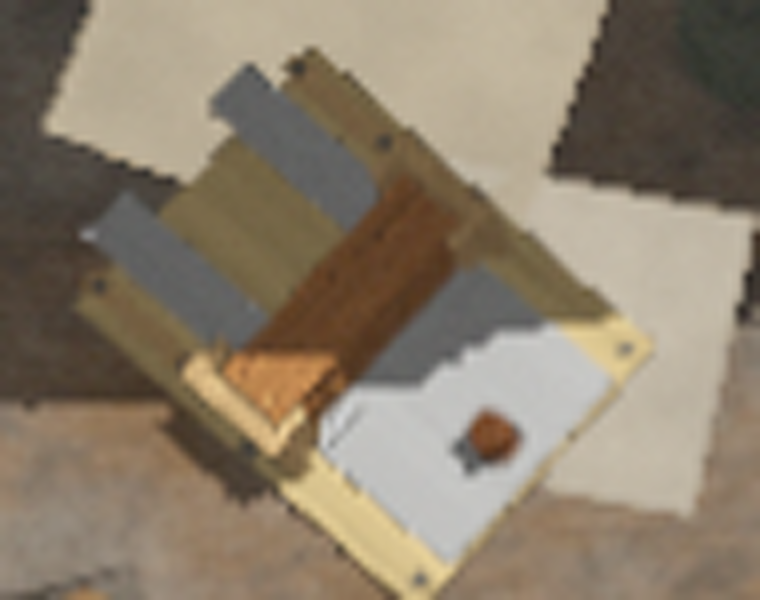

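View pics/tt.png

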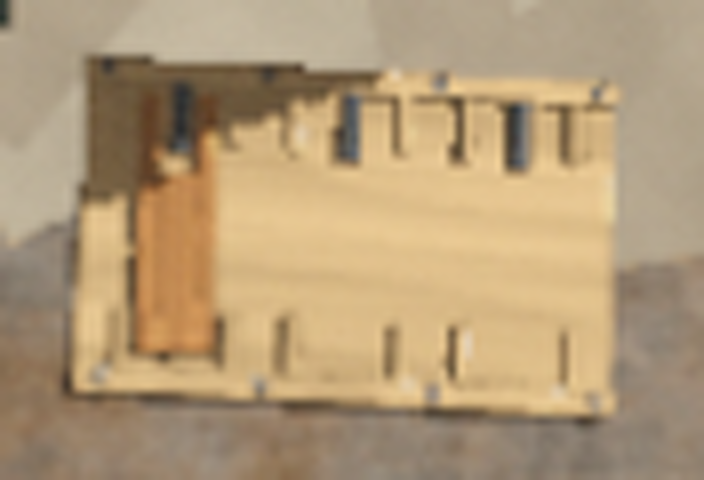

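View pics/sm.png

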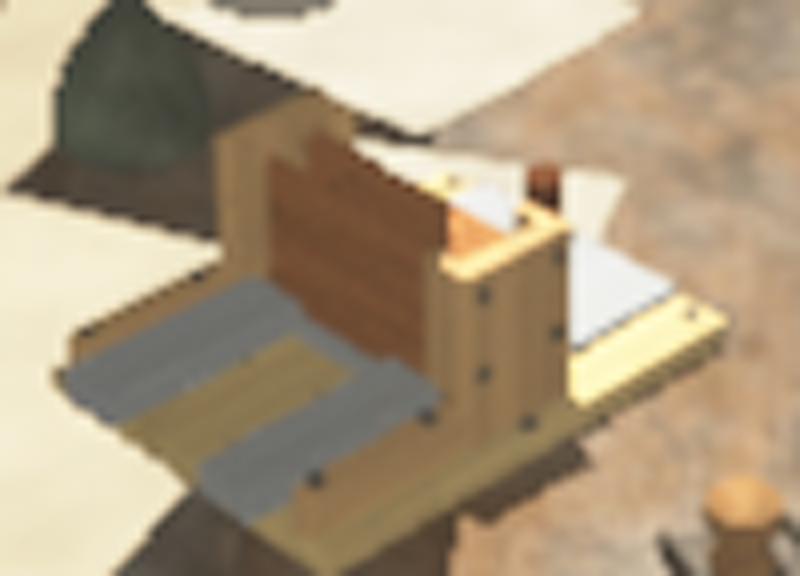

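View pics/st.png

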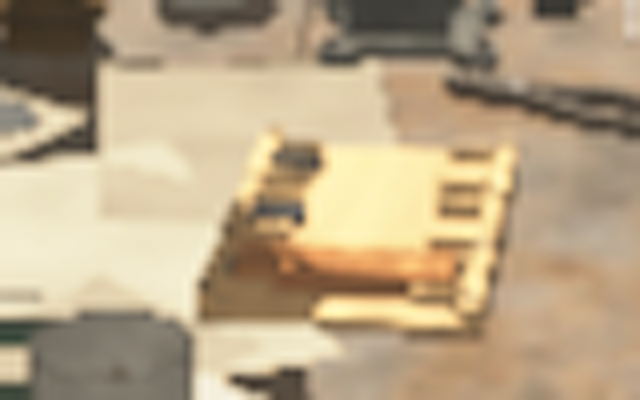

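```bash
cat > h.py <<'E'
import numpy as np,cv2,pickle
def K(d): return np.array([[d["fx"],0,d["cx"]],[0,d["fy"],d["cy"]],[0,0,1.]])
def ray(d,p):
    p=np.asarray(p,float).reshape(-1,1,2)
    n=cv2.undistortPoints(p,K(d),np.array(d["dist"])).reshape(-1,2)
    R=np.array(d["R"]);c=-R.T@np.array(d["t"])
    return c,np.c_[n,np.ones(len(n))]@R
def plane(d,p,z):
    c,v=ray(d,p);s=(np.asarray(z)-c[2])/v[:,2];return c+v*s[:,None]
def proj(d,X):
    X=np.asarray(X,float).reshape(-1,3);r,_=cv2.Rodrigues(np.array(d["R"]))
    return cv2.projectPoints(X,r,np.array(d["t"]),K(d),np.array(d["dist"]))[0].reshape(-1,2)
def cloud(d):
    h,w=d["range_z"].shape;u,v=np.meshgrid(np.arange(w),np.arange(h))
    c,r=ray(d,np.c_[u.ravel(),v.ravel()]);return (c+r*d["range_z"].reshape(-1,1)).reshape(h,w,3)
def up(q,off,f=8): return (np.asarray(q,float)+.5)/f-.5+np.array(off)
def load(n): return pickle.load(open(n+".pkl","rb"))
E
python3 - <<'E'
from h import *
d=load("top0");np.set_printoptions(precision=4,suppress=True)
o=(318,178)
print("tray corners z0.017/0",plane(d,up([(88,58),(618,90),(615,412),(70,392)],o),[.017,.017,.0,.0]))
print("keys(ends, c)",plane(d,up([(181,118),(350,130),(519,135)],o),.018))
print("stave0 UL UR LR LL", plane(d,up([(143,95),(215,97),(213,352),(137,350)],o),.022))
o=(150,165)
P=plane(d,up([(655,345),(430,597),(315,48),(78,300)],o),.012)
print("mag FR FL RR RL",P, np.linalg.norm(P[0]-P[1]),np.linalg.norm(P[2]-P[3]),np.linalg.norm(P[0]-P[2]),np.linalg.norm(P[1]-P[3]))
print("knob",plane(d,up([(495,437)],o),.052))
C=cloud(d)
for n,(x,y,o) in {"knob":(495,437,(150,165)),"stack":(340,300,(150,165)),"plate":(400,470,(150,165)),"tray":(400,230,(318,178)),"st0":(175,250,(318,178))}.items():
    u,v=np.round(up((x,y),o)).astype(int);print(n,C[v,u])
s=load("side0");C2=cloud(s)
for n,(x,y,o,f) in {"stack":(350,230,(215,225),8),"plate":(480,205,(215,225),8),"tray":(380,210,(235,165),8)}.items():
    u,v=np.round(up((x,y),o)).astype(int);print(n,C2[v,u])
E
```

```text
tray corners z0.017/0 [[ 0.6012 -0.142   0.017 ]
 [ 0.585  -0.3667  0.017 ]
 [ 0.4501 -0.3622  0.    ]
 [ 0.462  -0.1319  0.    ]]
keys(ends, c) [[ 0.5747 -0.1802  0.018 ]
 [ 0.5688 -0.2514  0.018 ]
 [ 0.5658 -0.3231  0.018 ]]
stave0 UL UR LR LL [[ 0.5839 -0.1641  0.022 ]
 [ 0.5827 -0.1943  0.022 ]
 [ 0.4748 -0.1897  0.022 ]
 [ 0.476  -0.1581  0.022 ]]
mag FR FL RR RL [[0.528  0.1848 0.012 ]
 [0.423  0.2783 0.012 ]
 [0.6581 0.3303 0.012 ]
 [0.5504 0.4293 0.012 ]] 0.1405713462482585 0.1463144084357522 0.19514120065218674 0.19754761536672516
knob [[0.4836 0.2468 0.052 ]]
knob [0.4843 0.2483 0.0512]
stack [0.5384 0.3089 0.0683]
plate [0.4771 0.2896 0.0145]
tray [ 0.5282 -0.2736  0.0105]
st0 [ 0.5174 -0.1739  0.0214]
stack [0.5535 0.3201 0.0661]
plate [0.5132 0.2149 0.0126]
tray [ 0.5189 -0.2719  0.0049]
```

```bash
cat >> h.py <<'E'
def edge(d,a,b,n=25,r=3.,t0=.08,t1=.92,ch=None):
    """edge points near a-b by steepest grey step along the normal; robust line fit; returns (p0,dir) pixel"""
    g=d["image"].astype(np.float32).mean(2) if ch is None else d["image"][:,:,ch].astype(np.float32)
    a=np.array(a,float);b=np.array(b,float);t=(b-a)/np.linalg.norm(b-a);m=np.array([-t[1],t[0]])
    s=np.arange(-r,r+.01,.25);P=[]
    for k in np.linspace(t0,t1,n):
        q=(a+k*(b-a))+s[:,None]*m
        pr=cv2.remap(g,q[:,0].astype(np.float32),q[:,1].astype(np.float32),cv2.INTER_LINEAR).ravel()
        w=np.abs(np.gradient(cv2.GaussianBlur(pr.reshape(1,-1),(0,0),1.5).ravel()))
        i=w.argmax();sl=slice(max(0,i-3),i+4)
        if w[i]>1: P.append(a+k*(b-a)+m*(w[sl]@s[sl]/w[sl].sum()))
    P=np.array(P);v=cv2.fitLine(P.astype(np.float32),cv2.DIST_HUBER,0,.01,.01).ravel()
    res=np.abs((P-v[2:])@np.array([-v[1],v[0]]))
    return v[2:],v[:2],np.median(res)
def inter(l1,l2):
    s=np.linalg.solve(np.c_[l1[1],-l2[1]],np.array(l2[0])-l1[0]);return l1[0]+s[0]*np.array(l1[1])
E
python3 - <<'E'
from h import *
d=load("top0");np.set_printoptions(precision=4,suppress=True)
ang=lambda a,b:np.degrees(np.arctan2(b[1]-a[1],b[0]-a[0]))
def line(name,q1,q2,o,z,**k):
    a,b=up([q1,q2],o);l=edge(d,a,b,**k)
    t=np.array(l[1]);pa=l[0]+t*((a-l[0])@t);pb=l[0]+t*((b-l[0])@t)
    W=plane(d,[pa,pb],z);print(name,W[:,:2].ravel(),"ang %.2f res %.2f"%(ang(*W),l[2]));return W
o=(150,165)
line("mag right",(655,345),(315,48),o,.012)
line("mag right front part",(655,345),(560,262),o,.012)
line("mag front",(655,345),(430,597),o,.012)
line("mag front z0",(655,345),(430,597),o,0)
line("mag left front",(420,595),(290,490),o,.012)
line("mag left rear",(180,388),(80,303),o,.012)
line("stack front top edge",(450,260),(345,375),o,.072)
line("stack rear top edge",(400,185),(255,345),o,.072)
o=(318,178)
line("tray top",(88,58),(618,90),o,.017)
line("tray bot",(70,392),(615,412),o,.0)
line("tray right",(618,90),(615,412),o,.012)
line("tray left",(72,392),(83,195),o,.0)
line("st0 R",(215,100),(213,350),o,.022)
line("st0 L",(143,160),(137,350),o,.022)
line("st0 bot",(137,352),(213,354),o,.022,t0=.15,t1=.85)
E
```

```text
mag right [0.5288 0.1842 0.6581 0.3302] ang 48.47 res 0.19
mag right front part [0.5241 0.1895 0.5652 0.2234] ang 39.51 res 0.55
mag front [0.5312 0.1885 0.423  0.2783] ang 140.30 res 0.21
mag front z0 [0.5333 0.1895 0.4244 0.2799] ang 140.30 res 0.21
mag left front [0.4196 0.2863 0.4668 0.339 ] ang 48.10 res 0.09
mag left rear [0.5088 0.388  0.5473 0.43  ] ang 47.52 res 0.08
stack front top edge [0.55   0.2597 0.5032 0.302 ] ang 137.83 res 0.02
stack rear top edge [0.5868 0.2864 0.521  0.3444] ang 138.57 res 0.13
tray top [ 0.6058 -0.1426  0.5762 -0.3651] ang -97.58 res 0.40
tray bot [ 0.4645 -0.1321  0.4483 -0.362 ] ang -94.03 res 0.14
tray right [ 0.5861 -0.3671  0.4486 -0.3575] ang 176.01 res 0.14
tray left [ 0.462  -0.1324  0.5457 -0.1404] ang -5.45 res 0.12
st0 R [ 0.5814 -0.192   0.4757 -0.1929] ang -179.50 res 0.36
st0 L [ 0.5562 -0.1556  0.4761 -0.1537] ang 178.70 res 0.11
st0 bot [ 0.4708 -0.1582  0.4718 -0.1897] ang -88.17 res 0.07
```

```bash
cat >> h.py <<'E'
from scipy.spatial.transform import Rotation as Ro
def goto(s,p,yaw,z):
    """rows from measured pose to tcp p(x,y),z and tool-x yaw (deg)"""
    R=Ro.from_rotvec(s["eef_rot"]).as_matrix()
    dv=R.T@(np.array([p[0],p[1],z])-s["tcp_pos"])*100
    cy=np.degrees(np.arctan2(R[1,0],R[0,0]));dy=(yaw-cy+180)%360-180
    print("tcp",s["tcp_pos"].round(4),"yaw %.2f"%cy,"down",R[:,2].round(4),"shift cm",dv.round(2),"spin %.3f"%-np.radians(dy),"t",round(s["time"],2),"F",np.round(s["force"],1),"w %.1fmm"%(93*s["gripper_width"]))
MY=48.2
def mag(u,off,y=np.radians(MY)): return np.array([u*np.cos(y)-off*np.sin(y),u*np.sin(y)+off*np.cos(y)])
E
python3 - <<'E'
from h import *
from cell import ctrl
s=load("side0");t=load("top0")
i=s["image"][240:256,275:290].astype(int)
print("knob proj in side",proj(s,[[.484,.2474,.052],[.484,.2474,.043]]))
# knob blob side: red-dark
im=s["image"];h=cv2.cvtColor(im,cv2.COLOR_RGB2HSV)
sub=h[243:254,277:290];m=((sub[...,0]<15)&(sub[...,1]>110)&(sub[...,2]<190))
v,u=np.nonzero(m);print(u.min()+277,u.max()+277,v.min()+243,v.max()+243,u.mean()+277,v.mean()+243)
print(m.astype(int))
goto(ctrl.sense(),(.484,.2474),MY,.12)
E
```

```text
knob proj in side [[283.8808068  244.83095314]
 [283.86367823 247.40671662]]
281 284 246 250 282.6111111111111 247.77777777777777
[[0 0 0 0 0 0 0 0 0 0 0 0 0]
 [0 0 0 0 0 0 0 0 0 0 0 0 0]
 [0 0 0 0 0 0 0 0 0 0 0 0 0]
 [0 0 0 0 1 1 1 1 0 0 0 0 0]
 [0 0 0 0 1 1 1 1 0 0 0 0 0]
 [0 0 0 0 1 1 1 1 0 0 0 0 0]
 [0 0 0 0 1 1 1 1 0 0 0 0 0]
 [0 0 0 0 0 0 1 1 0 0 0 0 0]
 [0 0 0 0 0 0 0 0 0 0 0 0 0]
 [0 0 0 0 0 0 0 0 0 0 0 0 0]
 [0 0 0 0 0 0 0 0 0 0 0 0 0]]
tcp [0.214  0.6923 0.2178] yaw 72.83 down [-3.0e-04 -1.3e-03 -1.0e+00] shift cm [-34.52  38.93   9.84] spin 0.430 t 0.1 F [ 0.7 -0.1 -0.2] w 93.2mm
```

{"name": "move_arm", "arguments": {"targets": [-34.5,38.9,6,0.43,-34.5,38.9,6,0.43,-34.5,38.9,8,0.43,-34.5,38.9,9.8,0.43,-34.5,38.9,9.8,0.43,-34.5,38.9,9.8,0.43,-34.5,38.9,9.8,0.43,-34.5,38.9,9.8,0.43,-34.5,38.9,9.8,0.43,-34.5,38.9,9.8,0.43,-34.5,38.9,9.8,0.43,-34.5,38.9,9.8,0.43,-34.5,38.9,9.8,0.43], "grip": 0}}

```text
time: 1.72
tcp_pos: [0.4834, 0.2493, 0.1208]
eef_rot: [-2.866, -1.285, -0.001]
force: [0.1, -0.2, -0.7]
gripper_width: 0.5
```

```bash
python3 - <<'E'
from h import *
from cell import ctrl
goto(ctrl.sense(),(.484,.2474),MY,.027)
for n in("side","top"):
    d=ctrl.snapshot(n);pickle.dump(d,open(f"{n}1.pkl","wb"))
a=load("side1")["image"][205:280,215:315,::-1];b=load("top1")["image"][160:240,140:250,::-1]
a=cv2.resize(a,(600,450),interpolation=2);b=cv2.resize(b,(620,450),interpolation=2)
cv2.imwrite("pics/a1.png",a);cv2.imwrite("pics/b1.png",b)
print(proj(load("side1"),[ctrl.sense()["tcp_pos"]]))
E
```

```text
tcp [0.4834 0.2493 0.1208] yaw 48.30 down [ 2.e-04  4.e-04 -1.e+00] shift cm [-0.11  0.18  9.38] spin 0.002 t 1.73 F [ 0.1 -0.2 -0.7] w 46.5mm
[[284.13989662 224.82907307]]
```

View pics/a1.png

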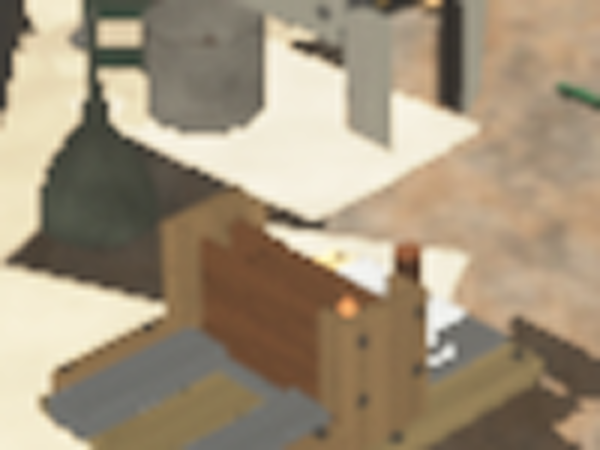

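View pics/b1.png

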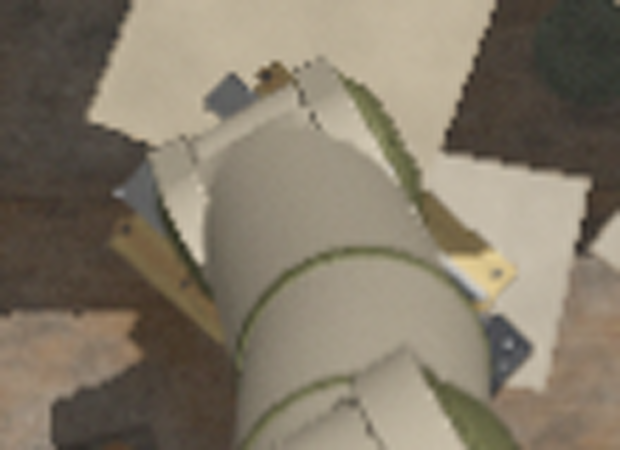

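{"name": "move_arm", "arguments": {"targets": [0.1,0.2,5,0,0.1,0.2,8,0,0.1,0.2,9.4,0,0.1,0.2,9.4,0]}}

```text
time: 2.33
tcp_pos: [0.4857, 0.2475, 0.0262]
eef_rot: [2.868, 1.283, -0.002]
force: [0.6, 0.1, 1.1]
gripper_width: 0.501
```

{"name": "move_arm", "arguments": {"targets": [0,0,0,0,0,0,0,0,0,0,0,0,0,0,0,0,0,0,0,0], "grip": -1}}

```text
time: 2.95
tcp_pos: [0.4867, 0.248, 0.0274]
eef_rot: [-2.868, -1.282, -0.003]
force: [-0.1, 1.2, 7.1]
gripper_width: 0.184
```

{"name": "move_arm", "arguments": {"targets": [-0.8,0,0,0,-2,0,0,0,-3.5,0,0,0,-5,0,0,0,-6.5,0,0,0,-7.7,0,0,0,-8.6,0,0,0,-8.9,0,0,0,-9.2,0,0,0,-9.2,0,0,0]}}

```text
time: 4.2
tcp_pos: [0.4277, 0.1821, 0.0273]
eef_rot: [-2.865, -1.284, -0.012]
force: [4.6, 8.4, 2.5]
gripper_width: 0.182
```

{"name": "move_arm", "arguments": {"targets": [0.3,0,0,0,0.3,0,0,0,0.3,0,0,0], "grip": 0}}

```text
time: 4.58
tcp_pos: [0.4262, 0.1807, 0.0265]
eef_rot: [2.868, 1.282, -0.002]
force: [0.6, 0.5, -0.2]
gripper_width: 0.455
```

{"name": "move_arm", "arguments": {"targets": [0,0,-3,0,0,0,-8,0,0,2,-12,0,0,8,-12,0,0,14,-12,0,0,20,-12,0,0,20,-12,0], "grip": 0.2}}

```text
time: 5.45
tcp_pos: [0.5781, 0.0432, 0.1463]
eef_rot: [2.87, 1.272, 0.001]
force: [-0.3, 0.7, 0.9]
gripper_width: 0.6
```

```bash
cat > look.py <<'E'
import sys
from h import *
from cell import ctrl
k=sys.argv[1]
for n in("side","top"):
    d=ctrl.snapshot(n);pickle.dump(d,open(f"{n}{k}.pkl","wb"))
a=load("side"+k)["image"][225:297,215:315,::-1];b=load("top"+k)["image"][165:240,150:250,::-1]
cv2.imwrite(f"pics/a{k}.png",cv2.resize(a,None,fx=8,fy=8,interpolation=2));cv2.imwrite(f"pics/b{k}.png",cv2.resize(b,None,fx=8,fy=8,interpolation=2))
goto(ctrl.sense(),(.4797,.2403),MY,.1)
E
python3 look.py 2
```

```text
tcp [0.575  0.0472 0.146 ] yaw 48.09 down [-1.6e-03 -2.0e-04 -1.0e+00] shift cm [  8.01 -19.98   4.62] spin -0.002 t 5.55 F [-0.  -0.2  0.5] w 55.9mm
```

View pics/a2.png

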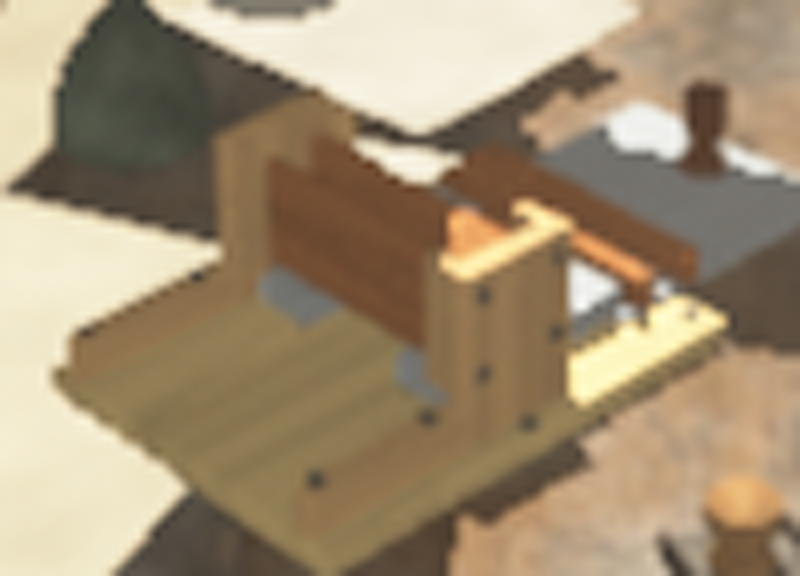

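View pics/b2.png

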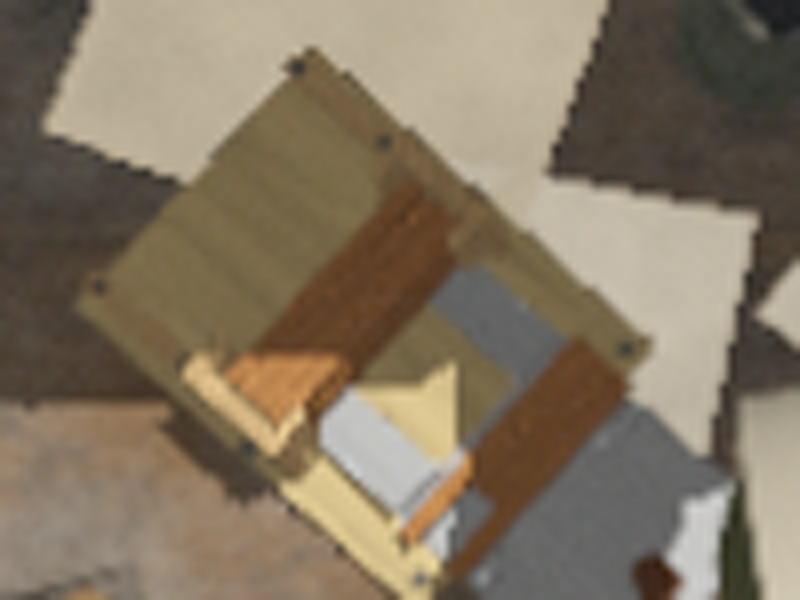

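Stave_1 lies drawn out, from about (600,355) to (430,560) in the top crop. Its slot is at the lower-left end, which is magazine +y. The stack stays in place.

```bash
python3 - <<'E'
from h import *
d=load("top2");np.set_printoptions(precision=4,suppress=True)
P=plane(d,up([(572,338),(632,382),(400,540),(455,580)],(150,165)),.030);print(P, P.mean(0),np.linalg.norm(P[0]-P[2]),np.linalg.norm(P[0]-P[1]),np.linalg.norm(P[1]-P[3]))
k=plane(d,up([(656,575)],(150,165)),.052);print("knob",k)
E
```

```text
[[0.5282 0.2178 0.03  ]
 [0.5094 0.1928 0.03  ]
 [0.4446 0.2885 0.03  ]
 [0.4278 0.2655 0.03  ]] [0.4775 0.2411 0.03  ] 0.10945364054809163 0.031261156851299036 0.10931197261131666
knob [[0.4262 0.1809 0.052 ]]
```

{"name": "move_arm", "arguments": {"targets": [1.6,-4,0,0,4,-10,0,0,6.4,-16,2,0,8,-20.1,4.6,0,8,-20.1,7,0,8,-20.1,10,0,8,-20.1,10,0]}}

```text
time: 6.42
tcp_pos: [0.4766, 0.2419, 0.0452]
eef_rot: [2.866, 1.286, -0.007]
force: [-0.7, 0.0, -0.5]
gripper_width: 0.602
```

```bash
python3 - <<'E'
from h import *
from cell import ctrl
goto(ctrl.sense(),(.4786,.2408),MY,.019)
E
```

```text
tcp [0.4766 0.2419 0.0452] yaw 48.33 down [-0.0041 -0.002  -1.    ] shift cm [0.07 0.22 2.62] spin 0.002 t 6.42 F [-0.7  0.  -0.5] w 56.0mm
```

{"name": "move_arm", "arguments": {"targets": [0,0.1,1.5,0,0,0.1,2.4,0,0,0.1,2.65,0,0,0.1,2.65,0]}}

```text
time: 6.92
tcp_pos: [0.4801, 0.2408, 0.0202]
eef_rot: [-2.868, -1.282, -0.0]
force: [0.5, 0.5, 0.4]
gripper_width: 0.602
```

```bash
python3 - <<'E'
from h import *
from cell import ctrl
goto(ctrl.sense(),(.4786,.2408),MY,.019)
E
```

```text
tcp [0.4801 0.2408 0.0202] yaw 48.17 down [ 0.  0. -1.] shift cm [-0.1  -0.11  0.12] spin -0.000 t 6.92 F [0.5 0.5 0.4] w 55.9mm
```

{"name": "move_arm", "arguments": {"targets": [-0.1,-0.1,0.1,0,-0.1,-0.1,0.1,0,-0.1,-0.1,0.1,0,-0.1,-0.1,0.1,0,-0.1,-0.1,0.1,0], "grip": -1}}

```text
time: 7.55
tcp_pos: [0.4787, 0.2409, 0.0193]
eef_rot: [-2.868, -1.283, -0.0]
force: [-1.1, 0.1, 2.8]
gripper_width: 0.339
```

{"name": "move_arm", "arguments": {"targets": [0,0,-1,0,0,0,-4,0,0,0,-8,0,0,0,-12,0,0,0,-12,0]}}

```text
time: 8.18
tcp_pos: [0.48, 0.2414, 0.1423]
eef_rot: [-2.867, -1.282, -0.008]
force: [0.4, -0.2, -0.8]
gripper_width: 0.338
```

```bash
python3 look.py 3
```

```text
tcp [0.4786 0.2408 0.1396] yaw 48.19 down [ 9.e-04  6.e-04 -1.e+00] shift cm [0.03 0.12 3.96] spin -0.000 t 8.28 F [ 0.2 -0.2 -2. ] w 31.2mm
```

View pics/a3.png

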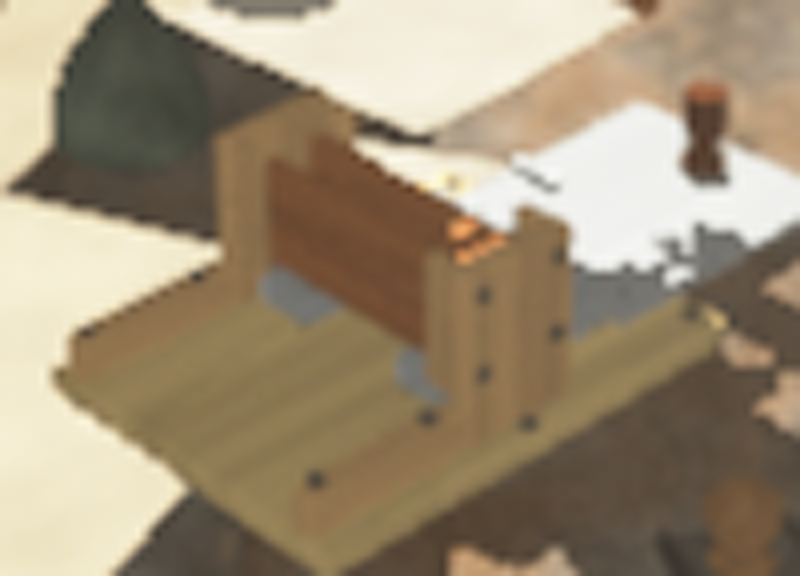

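```bash
python3 - <<'E'
from h import *
np.set_printoptions(precision=4,suppress=True)
for k in "02":
    d=load("top"+k);im=d["image"]
    i=cv2.resize(im[178:238,318:406],None,fx=8,fy=8,interpolation=cv2.INTER_CUBIC)
    hsv=cv2.cvtColor(i,cv2.COLOR_RGB2HSV)
    m=(((hsv[...,0]>85)&(hsv[...,0]<135)&(hsv[...,2]<170))|(i.max(2)<60)).astype(np.uint8)
    n,l,st,c=cv2.connectedComponentsWithStats(m)
    for j in range(1,n):
        if st[j,4]>500:
            (cx,cy),wh,a=cv2.minAreaRect(np.argwhere(l==j)[:,::-1].astype(np.float32))
            print(k,st[j],plane(d,up([c[j],(cx,cy)],(318,178)),.018)[:,:2].ravel(),wh,a)
    cv2.imwrite(f"pics/t{k}.png",i[:,:,::-1])
s=load("side2");print(proj(s,[[.523,-.249,.008]]))
i=s["image"][165:215,235:315,::-1];cv2.imwrite("pics/s3.png",load("side3")["image"][100:290,180:430,::-1].repeat(3,0).repeat(3,1))
E
```

```text
[[280.7222 192.438 ]]
```

View pics/t2.png

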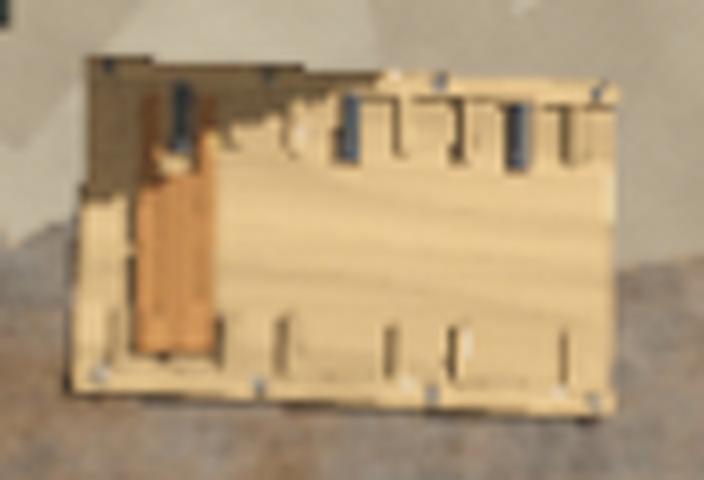

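View pics/s3.png

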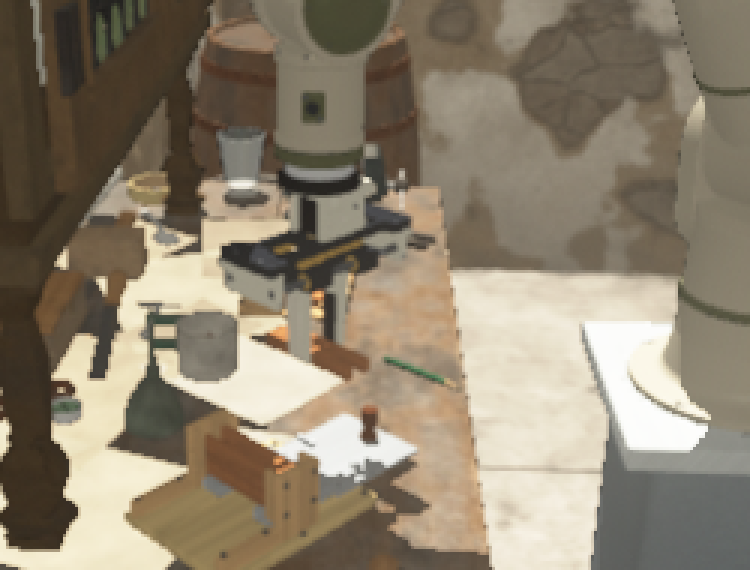

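```bash
python3 - <<'E'
from h import *
np.set_printoptions(precision=4,suppress=True)
d=load("top2");im=d["image"]
i=cv2.resize(im[178:238,318:406],None,fx=8,fy=8,interpolation=cv2.INTER_CUBIC).astype(int)
m=((i[...,2]-i[...,0])>-15).astype(np.uint8);m[:70]=0;m[:80,:330]&=1
n,l,st,c=cv2.connectedComponentsWithStats(m)
for j in range(1,n):
    if 300<st[j,4]<4000 and st[j,1]<330:
        (cx,cy),wh,a=cv2.minAreaRect(np.argwhere(l==j)[:,::-1].astype(np.float32))
        print(st[j],c[j],plane(d,up([c[j],(cx,cy)],(318,178)),.018)[:,:2].ravel(),wh,a)
# knob in top
for k in "02":
    d=load("top"+k);im=d["image"].astype(int);h=cv2.cvtColor(d["image"],cv2.COLOR_RGB2HSV)
    x,y=(204,215) if k=="0" else (224,229)
    C=cloud(d);w=C[y-6:y+7,x-8:x+9];mm=(w[...,2]>.045)&(w[...,2]<.06);print(k,"knob range",w[mm].mean(0),mm.sum(),"pix",np.argwhere(mm).mean(0)[::-1]+[x-8,y-6],plane(d,[np.argwhere(mm).mean(0)[::-1]+[x-8,y-6]],.052))
# tray inner: height profile
E
```

```text
[173  85  18  65 861] [181.1696 117.5877] [ 0.5749 -0.1803  0.5751 -0.1805] (15.145219802856445, 64.14677429199219) 2.2457425594329834
[342  97  17  62 794] [350.3401 129.0365] [ 0.5692 -0.2515  0.5699 -0.2514] (15.393486022949219, 61.045738220214844) 1.080924153327942
[511 105  16  62 824] [517.7803 134.9842] [ 0.5659 -0.3226  0.5656 -0.3229] (61.0, 15.0) 90.0
0 knob range [0.4846 0.2496 0.0517] 19 pix [210.5789 218.8947] [[0.4846 0.2496 0.052 ]]
2 knob range [0.4309 0.1811 0.0523] 2 pix [231.5 235. ] [[0.4309 0.1811 0.052 ]]
```

```bash
python3 - <<'E'
from h import *
d=load("side3")
cv2.imwrite("pics/s3z.png",cv2.resize(d["image"][190:235,255:310,::-1],None,fx=12,fy=12,interpolation=2))
print(proj(d,[[.4786,.2408,.1396]]))
E
```

```text
[[286.02015863 217.87193965]]
```

View pics/s3z.png

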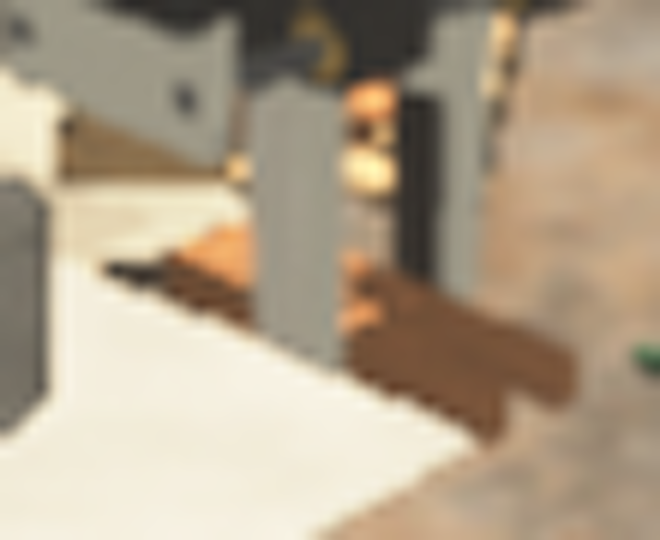

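```bash
python3 - <<'E'
from h import *
d=load("side3")
P=plane(d,up([(163,287),(497,443)],(255,190),12),.1363)[:,:2]
Q=plane(d,up([(578,345)],(255,190),12),.1503)[:,:2]
y=np.radians(48.2);n=np.array([-np.sin(y),np.cos(y)]);u=np.array([np.cos(y),np.sin(y)]);t=np.array([.4786,.2408])
print(P,(P-t)@n,(P-t)@u,(Q-t)@n,(Q-t)@u)
from cell import ctrl
goto(ctrl.sense(),(.5252,-.2485),-93.5,.06)
E
```

```text
[[0.5339062  0.2087838 ]
 [0.44848368 0.28546718]] [-0.06256928  0.05222312] [0.01299607 0.01322481] [0.04975346] [-0.01709642]
tcp [0.4786 0.2408 0.1396] yaw 48.19 down [ 9.e-04  6.e-04 -1.e+00] shift cm [-33.37  36.09   7.94] spin 2.473 t 8.28 F [ 0.2 -0.2 -2. ] w 31.2mm
```

{"name": "move_arm", "arguments": {"targets": [-1.2,1.3,0,0.09,-3.6,3.9,0,0.26,-6,6.5,0,0.44,-8.4,9.1,0,0.62,-10.8,11.8,0,0.8,-13.3,14.5,0,0.98,-15.7,17.1,0,1.16,-18.1,19.7,0,1.34,-20.5,22.3,0,1.52,-22.9,25,0,1.7,-25.3,27.6,0,1.88,-27.7,30.2,0,2.06,-30.1,32.8,1,2.22,-32,34.9,2.5,2.36,-33.2,36.2,4,2.45,-33.2,36.2,5,2.473,-33.2,36.2,6,2.473,-33.2,36.2,6,2.473,-33.2,36.2,6,2.473]}}

```text
time: 10.65
tcp_pos: [0.5272, -0.2475, 0.0795]
eef_rot: [-2.153, 2.287, -0.0]
force: [0.2, -0.6, -0.0]
gripper_width: 0.345
```

```bash
python3 - <<'E'
from h import *
from cell import ctrl
d=ctrl.snapshot("side");pickle.dump(d,open("side4.pkl","wb"))
goto(ctrl.sense(),(.5272,-.2486),-93.5,.03)
i=d["image"][150:220,220:320,::-1]
cv2.imwrite("pics/s4.png",cv2.resize(i,None,fx=8,fy=8,interpolation=2))
E
```

```text
tcp [ 0.5274 -0.2476  0.0796] yaw -93.45 down [ 7.e-04  0.e+00 -1.e+00] shift cm [0.1  0.01 4.96] spin 0.001 t 10.7 F [ 0.  -0.2 -1.2] w 31.4mm
```

View pics/s4.png

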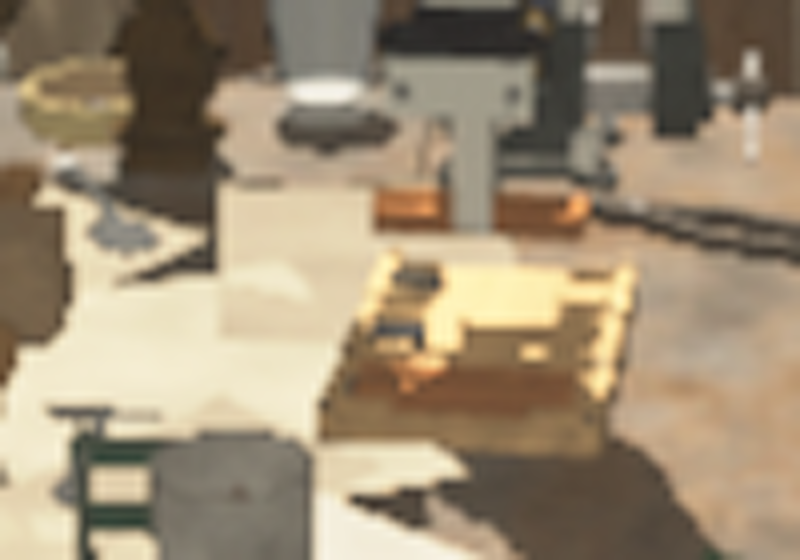

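```bash
python3 - <<'E'
from h import *
np.set_printoptions(precision=4,suppress=True)
d=load("side4");o=(220,150)
print("stave ends L,R top face",plane(d,up([(375,200),(590,205)],o),.09)[:,:2].ravel(),"bottom",plane(d,up([(375,224),(585,236)],o),.0763)[:,:2].ravel())
print("keys b,c",plane(d,up([(400,325),(416,275)],o),.018)[:,:2].ravel())
print("b key L,R ends",plane(d,up([(373,325),(426,332)],o),.016)[:,:2].ravel())
print("tray corners: near-right base, near-left base, far-right top, far-left top",plane(d,up([(603,455),(320,436),(635,262),(388,250)],o),[0,0,.017,.017])[:,:2].ravel())
E
```

```text
stave ends L,R top face [ 0.5814 -0.2403  0.4711 -0.24  ] bottom [ 0.5817 -0.2416  0.4732 -0.2316]
keys b,c [ 0.5698 -0.2467  0.567  -0.3165]
b key L,R ends [ 0.5844 -0.2504  0.5558 -0.2429]
tray corners: near-right base, near-left base, far-right top, far-left top [ 0.46   -0.1325  0.6013 -0.1455  0.4484 -0.3455  0.5858 -0.3547]
```

```bash
python3 - <<'E'
from h import *
d=load("side4")
f=lambda X:(proj(d,X)-[220,150]+.5)*8-.5
y=np.radians(-93.45);a=np.array([np.cos(y),np.sin(y),0]);t=np.array([.5274,-.2476,.0796])
print(f([t, t-a*.016, t-a*.033, t-a*.033+[0,0,.04]]))
# finger edges at rows
im=cv2.cvtColor(d["image"],cv2.COLOR_RGB2GRAY);print(d["image"][172:180,272:287].tolist()[2][:]);print(d["image"][176,264:296].tolist())
E
```

```text
[[480.91848228 216.23283948]
 [477.09849449 227.42892188]
 [472.96370067 239.54758041]
 [472.97158411 164.95589508]]
[[185, 122, 74], [191, 127, 77], [156, 103, 65], [117, 82, 57], [137, 115, 93], [156, 147, 127], [162, 155, 138], [162, 155, 137], [160, 153, 135], [131, 115, 96], [118, 88, 63], [133, 101, 74], [139, 105, 76], [141, 104, 75], [147, 112, 83]]
[[227, 209, 174], [225, 207, 172], [194, 161, 125], [162, 106, 66], [173, 114, 70], [180, 118, 73], [186, 121, 74], [191, 124, 76], [209, 138, 84], [218, 146, 88], [173, 115, 70], [120, 82, 53], [139, 115, 92], [158, 148, 129], [163, 156, 138], [162, 155, 138], [160, 154, 136], [140, 118, 97], [120, 81, 54], [119, 81, 54], [117, 79, 52], [116, 78, 52], [115, 77, 52], [115, 78, 51], [116, 79, 53], [136, 90, 58], [160, 105, 66], [223, 150, 91], [233, 164, 99], [161, 110, 70], [67, 59, 50], [80, 72, 62]]
```

{"name": "move_arm", "arguments": {"targets": [0.1,0.1,2,0,0.1,0.1,4,0,0.1,0.1,5,0,0.1,0.1,5.4,0,0.1,0.1,5.8,0,0.1,0.1,6.1,0,0.1,0.1,6.1,0]}}

```text
time: 11.58
tcp_pos: [0.5261, -0.2489, 0.0182]
eef_rot: [-2.152, 2.288, -0.0]
force: [-0.3, 0.7, -0.5]
gripper_width: 0.344
```

{"name": "move_arm", "arguments": {"targets": [0,0,0.3,0,0,0,0.5,0,0,0,0.6,0,0,0,0.7,0,0,0,0.7,0]}}

```text
time: 12.2
tcp_pos: [0.526, -0.2489, 0.0113]
eef_rot: [-2.152, 2.288, -0.0]
force: [-1.7, 1.1, 3.4]
gripper_width: 0.34
```

{"name": "move_arm", "arguments": {"targets": [0,0,0,0,0,0,0,0,0,0,0,0], "grip": 0.1}}

```text
time: 12.58
tcp_pos: [0.5261, -0.2489, 0.0111]
eef_rot: [2.153, -2.288, 0.0]
force: [0.2, -1.0, -0.5]
gripper_width: 0.544
```

{"name": "move_arm", "arguments": {"targets": [0,0,-1.5,0,0,0,-5,0,0,0,-10,0,0,0,-13,0,0,0,-13,0]}}

```text
time: 13.2
tcp_pos: [0.5271, -0.2495, 0.144]
eef_rot: [-2.151, 2.287, -0.006]
force: [0.1, 0.1, -0.4]
gripper_width: 0.553
```

```bash
python3 - <<'E'
from h import *
from cell import ctrl
d=ctrl.snapshot("side");pickle.dump(d,open("side5.pkl","wb"))
goto(ctrl.sense(),mag(.4205,-.1972),MY,.14)
i=d["image"][150:220,220:320,::-1]
cv2.imwrite("pics/s5.png",cv2.resize(i,None,fx=8,fy=8,interpolation=2))
E
```

```text
tcp [ 0.5265 -0.2488  0.1425] yaw -93.48 down [ 2.3e-03 -4.0e-04 -1.0e+00] shift cm [-42.4   12.52   0.21] spin -2.473 t 13.25 F [ 0.   0.2 -0.4] w 51.1mm
```

View pics/s5.png

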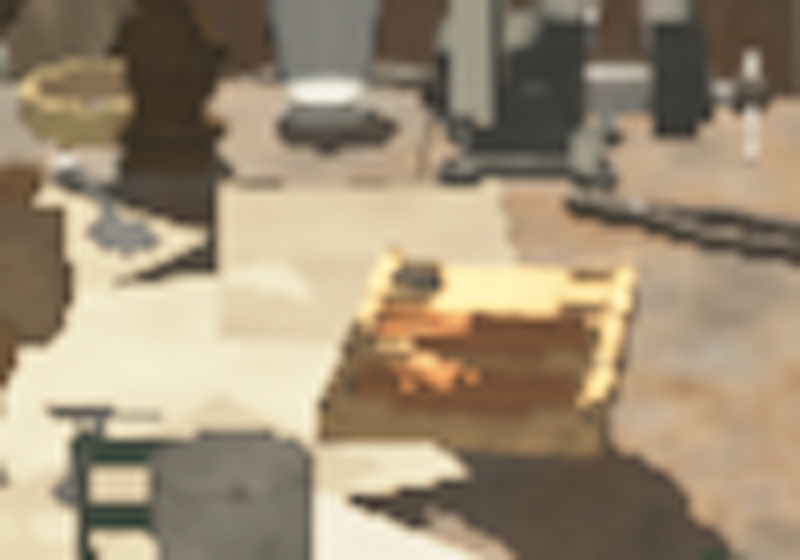

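Stave_1 lies flat in the middle pocket, at about (470,340) in the crop, parallel to stave_0. Next I'll push the shuttle home.

{"name": "move_arm", "arguments": {"targets": [-1.5,0.4,0,-0.09,-4.6,1.3,0,-0.26,-7.7,2.3,0,-0.44,-10.8,3.2,0,-0.62,-13.9,4.1,0,-0.8,-17,5,0,-0.98,-20.1,5.9,0,-1.16,-23.2,6.8,0,-1.34,-26.3,7.7,0,-1.52,-29.4,8.6,0,-1.7,-32.5,9.6,0,-1.88,-35.6,10.5,0,-2.06,-38.4,11.3,1,-2.22,-40.9,12,3,-2.36,-42.4,12.5,5,-2.45,-42.4,12.5,6,-2.473,-42.4,12.5,6,-2.473,-42.4,12.5,6,-2.473], "grip": 0}}

```text
time: 15.5
tcp_pos: [0.4275, 0.181, 0.0815]
eef_rot: [2.869, 1.279, 0.0]
force: [-0.6, 0.1, 0.9]
gripper_width: 0.497
```

```bash
python3 - <<'E'
from h import *
from cell import ctrl
goto(ctrl.sense(),(.4270,.1817),MY,.027)
E
```

```text
tcp [0.4275 0.181  0.0815] yaw 48.04 down [ 2.e-04 -4.e-04 -1.e+00] shift cm [ 0.02 -0.08  5.45] spin -0.003 t 15.5 F [-0.6  0.1  0.9] w 46.2mm
```

{"name": "move_arm", "arguments": {"targets": [0,-0.1,2.5,0,0,-0.1,4.5,0,0,-0.1,5.4,0,0,-0.1,5.4,0]}}

```text
time: 16.0
tcp_pos: [0.4265, 0.1822, 0.0272]
eef_rot: [2.868, 1.281, -0.001]
force: [-0.1, 0.7, -0.2]
gripper_width: 0.504
```

{"name": "move_arm", "arguments": {"targets": [0,0,0,0,0,0,0,0,0,0,0,0,0,0,0,0], "grip": -1}}

```text
time: 16.5
tcp_pos: [0.4268, 0.1829, 0.0275]
eef_rot: [-2.868, -1.283, -0.002]
force: [0.3, 0.5, 3.9]
gripper_width: 0.181
```

{"name": "move_arm", "arguments": {"targets": [0.8,0,0,0,2,0,0,0,3.5,0,0,0,5,0,0,0,6.5,0,0,0,7.7,0,0,0,8.4,0,0,0,8.8,0,0,0,9.1,0,0,0,9.1,0,0,0]}}

```text
time: 17.75
tcp_pos: [0.4868, 0.25, 0.0275]
eef_rot: [2.868, 1.282, -0.001]
force: [-2.3, -2.0, 8.0]
gripper_width: 0.185
```

{"name": "move_arm", "arguments": {"targets": [0.2,0,0,0,0.4,0,0,0,0.4,0,0,0]}}

```text
time: 18.12
tcp_pos: [0.4868, 0.25, 0.0274]
eef_rot: [2.867, 1.28, -0.012]
force: [-7.9, -10.3, 15.4]
gripper_width: 0.185
```

```bash
python3 look.py 6
```

```text
tcp [0.4868 0.25   0.0274] yaw 48.10 down [-0.0058 -0.0048 -1.    ] shift cm [-1.25  0.11 -7.25] spin -0.002 t 18.23 F [-7.7 -9.3 16.3] w 16.7mm
```

View pics/a6.png

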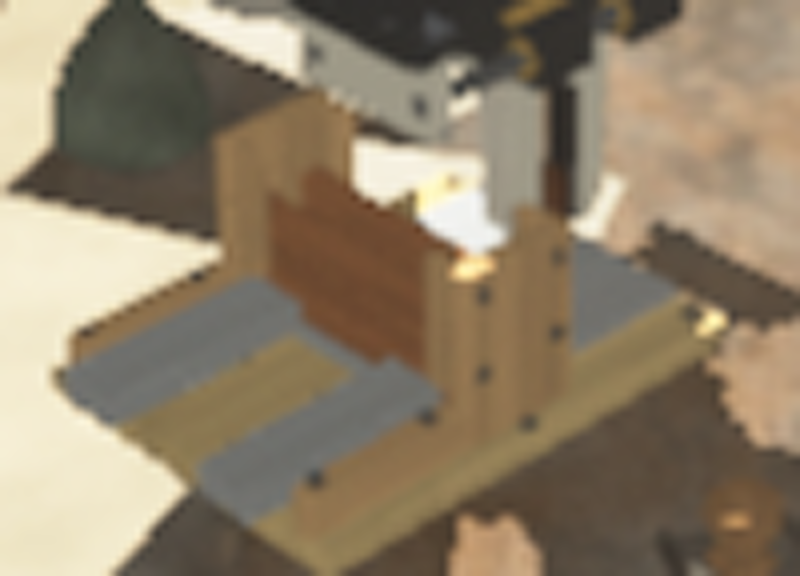

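The stack dropped by one stave. I'll draw the second one.

{"name": "move_arm", "arguments": {"targets": [-0.5,0,0,0,-1.2,0,0,0,-2.5,0,0,0,-4,0,0,0,-5.5,0,0,0,-7,0,0,0,-8.2,0,0,0,-9,0,0,0,-9.3,0,0,0,-9.6,0,0,0,-9.7,0,0,0]}}

```text
time: 19.6
tcp_pos: [0.4268, 0.1828, 0.0275]
eef_rot: [-2.866, -1.284, -0.008]
force: [3.8, 8.1, 1.5]
gripper_width: 0.184
```

{"name": "move_arm", "arguments": {"targets": [0.2,0,0,0,0.2,0,0,0,0.2,0,0,0], "grip": 0}}

```text
time: 19.98
tcp_pos: [0.4258, 0.182, 0.027]
eef_rot: [2.868, 1.282, -0.002]
force: [0.2, 1.1, -0.5]
gripper_width: 0.457
```

{"name": "move_arm", "arguments": {"targets": [0,0,-3,0,0,0,-8,0,0,2,-12,0,0,8,-12,0,0,14,-12,0,0,20,-12,0,0,20,-12,0], "grip": 0.2}}

```text
time: 20.85
tcp_pos: [0.5779, 0.0446, 0.1468]
eef_rot: [2.87, 1.272, 0.001]
force: [-0.8, 0.9, -0.3]
gripper_width: 0.599
```

```bash
python3 look.py 7; python3 - <<'E'
from h import *
d=load("top7");cv2.imwrite("pics/t7.png",cv2.resize(d["image"][178:238,318:406,::-1],None,fx=8,fy=8,interpolation=2))
E
```

```text
tcp [0.5747 0.0486 0.1465] yaw 48.09 down [-1.7e-03 -2.0e-04 -1.0e+00] shift cm [  7.93 -19.87   4.67] spin -0.002 t 20.95 F [-0.6  0.3 -0.4] w 56.0mm
```

View pics/b7.png

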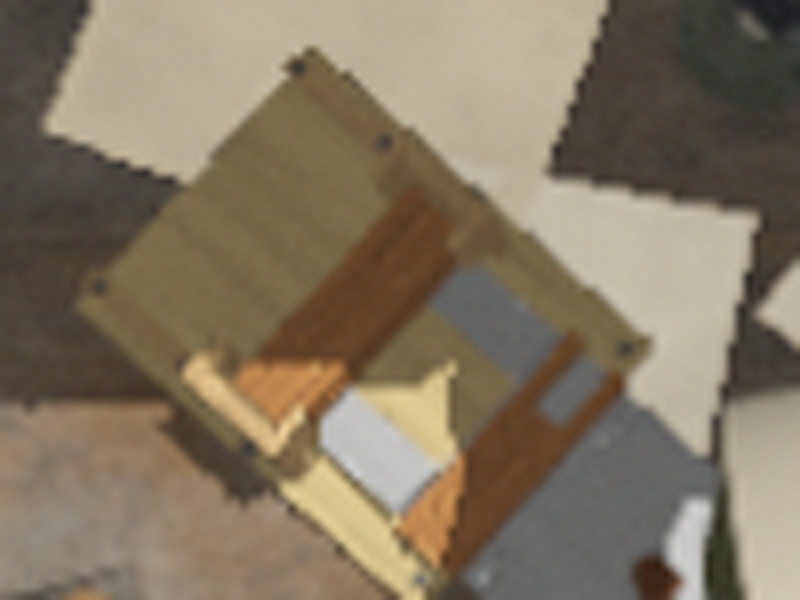

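View pics/t7.png

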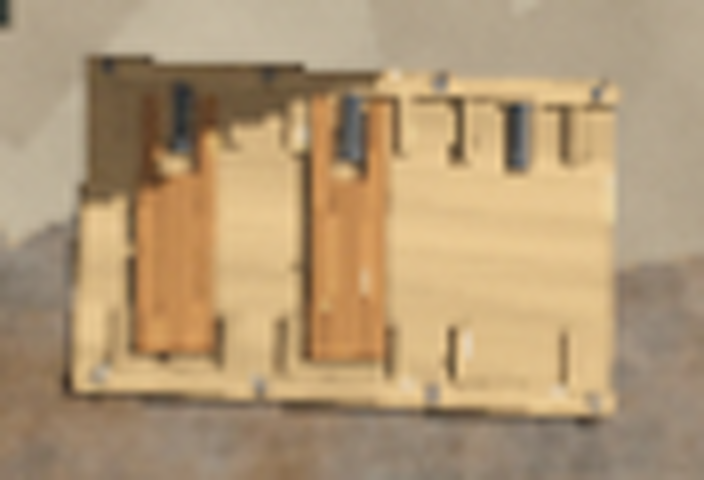

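Stave_1 sits in the middle pocket with the key at (350,130) inside its slot. Stave_2 is drawn, with its slot at magazine -y, at about (575,380) in the magazine crop.

```bash
python3 - <<'E'
from h import *
np.set_printoptions(precision=4,suppress=True)
y=np.radians(48.2);n=np.array([-np.sin(y),np.cos(y)]);u=np.array([np.cos(y),np.sin(y)])
for k,pts in (("2",[(572,338),(632,382),(400,540),(455,580)]),("7",[(575,332),(628,376),(398,522),(445,570)])):
    d=load("top"+k);P=plane(d,up(pts,(150,165)),.030)[:,:2];print(P@n,P@u,P.mean(0))
    # brightness profile along stave middle line
    cu=.4985-.0005
    for off in (-.010,.010):
        s=np.arange(-.27,-.12,.004)
        X=np.array([np.r_[mag(cu+off,v),.030] for v in s]);q=proj(d,X).astype(np.float32)
        im=d["image"].astype(np.float32);c=cv2.remap(im,q[:,0],q[:,1],cv2.INTER_LINEAR)[:,0]
        print(k,off,[(round(float(a)*1000),int(r[0]-r[2])) for a,r in zip(s,c)])
E
```

```text
[-0.2486 -0.2512 -0.1392 -0.1419] [0.5144 0.4832 0.5114 0.4831] [0.4775 0.2411]
2 -0.01 [(-270, 29), (-266, 39), (-262, 40), (-258, 39), (-254, 41), (-250, 52), (-246, 55), (-242, 56), (-238, 56), (-234, 56), (-230, 58), (-226, 58), (-222, 58), (-218, 57), (-214, 60), (-210, 59), (-206, 59), (-202, 58), (-198, 60), (-194, 59), (-190, 58), (-186, 58), (-182, 59), (-178, 60), (-174, 56), (-170, 56), (-166, 54), (-162, 52), (-158, 52), (-154, 49), (-150, 53), (-146, 51), (-142, 51), (-138, 46), (-134, 47), (-130, 66), (-126, 68), (-122, 52)]
2 0.01 [(-270, 31), (-266, 47), (-262, 46), (-258, 45), (-254, 45), (-250, 52), (-246, 59), (-242, 60), (-238, 61), (-234, 60), (-230, 61), (-226, 57), (-222, 60), (-218, 58), (-214, 62), (-210, 60), (-206, 57), (-202, 60), (-198, 62), (-194, 62), (-190, 61), (-186, 60), (-182, 60), (-178, 90), (-174, 88), (-170, 99), (-166, 98), (-162, 104), (-158, 98), (-154, 91), (-150, 88), (-146, 94), (-142, 95), (-138, 53), (-134, 71), (-130, 72), (-126, 72), (-122, 62)]
[-0.2513 -0.252  -0.1441 -0.1422] [0.5151 0.4862 0.517  0.489 ] [0.4817 0.2425]
7 -0.01 [(
[... 225 characters left out ...]
, (-194, 58), (-190, 56), (-186, 52), (-182, 55), (-178, 54), (-174, 56), (-170, 55), (-166, 57), (-162, 57), (-158, 56), (-154, 56), (-150, 58), (-146, 55), (-142, 51), (-138, 47), (-134, 43), (-130, 44), (-126, 67), (-122, 52)]
7 0.01 [(-270, 32), (-266, 46), (-262, 44), (-258, 45), (-254, 46), (-250, 45), (-246, 36), (-242, 32), (-238, 32), (-234, 31), (-230, 31), (-226, 29), (-222, 31), (-218, 39), (-214, 54), (-210, 57), (-206, 60), (-202, 54), (-198, 58), (-194, 57), (-190, 58), (-186, 55), (-182, 58), (-178, 55), (-174, 83), (-170, 101), (-166, 111), (-162, 113), (-158, 105), (-154, 110), (-150, 109), (-146, 106), (-142, 80), (-138, 48), (-134, 71), (-130, 73), (-126, 73), (-122, 61)]
```

{"name": "move_arm", "arguments": {"targets": [1.7,-4,0,0,4.2,-10,0,0,6.7,-16,2,0,8.3,-19.8,4.6,0,8.3,-19.8,7,0,8.3,-19.8,10,0,8.3,-19.8,10,0,8.3,-19.8,10,0]}}

```text
time: 21.95
tcp_pos: [0.4827, 0.2435, 0.0479]
eef_rot: [-2.867, -1.284, 0.0]
force: [0.3, -0.2, 0.4]
gripper_width: 0.601
```

```bash
python3 - <<'E'
from h import *
from cell import ctrl
goto(ctrl.sense(),(.4833,.2420),MY,.019)
E
```

```text
tcp [0.4827 0.2435 0.0479] yaw 48.23 down [-2.e-04  0.e+00 -1.e+00] shift cm [-0.07  0.14  2.89] spin 0.001 t 21.95 F [ 0.3 -0.2  0.4] w 55.9mm
```

{"name": "move_arm", "arguments": {"targets": [0,0.1,1.5,0,0,0.1,2.5,0,0,0.1,2.85,0,0,0.1,2.85,0]}}

```text
time: 22.45
tcp_pos: [0.4839, 0.2422, 0.0183]
eef_rot: [2.868, 1.282, -0.001]
force: [0.7, -0.3, 0.0]
gripper_width: 0.602
```

{"name": "move_arm", "arguments": {"targets": [0,0,0,0,0,0,0,0,0,0,0,0,0,0,0,0,0,0,0,0], "grip": -1}}

```text
time: 23.08
tcp_pos: [0.4841, 0.2425, 0.0189]
eef_rot: [-2.868, -1.282, -0.001]
force: [-0.2, 0.9, 4.2]
gripper_width: 0.341
```

{"name": "move_arm", "arguments": {"targets": [0,0,-1,0,0,0,-4,0,0,0,-8,0,0,0,-12,0,0,0,-12,0]}}

```text
time: 23.7
tcp_pos: [0.4854, 0.2431, 0.1418]
eef_rot: [-2.867, -1.282, -0.009]
force: [-0.0, -0.2, 0.5]
gripper_width: 0.343
```

```bash
python3 - <<'E'
from h import *
from cell import ctrl
s=ctrl.sense();goto(s,(.5217,-.3213),86.5,s["tcp_pos"][2])
d=ctrl.snapshot("side");cv2.imwrite("pics/s8.png",cv2.resize(d["image"][180:235,245:310,::-1],None,fx=10,fy=10,interpolation=2))
E
```

```text
tcp [0.4854 0.2431 0.1418] yaw 48.18 down [ 0.0047  0.0029 -1.    ] shift cm [-39.64  40.34  -0.15] spin -0.669 t 23.7 F [-0.  -0.2  0.5] w 31.9mm
```

View pics/s8.png

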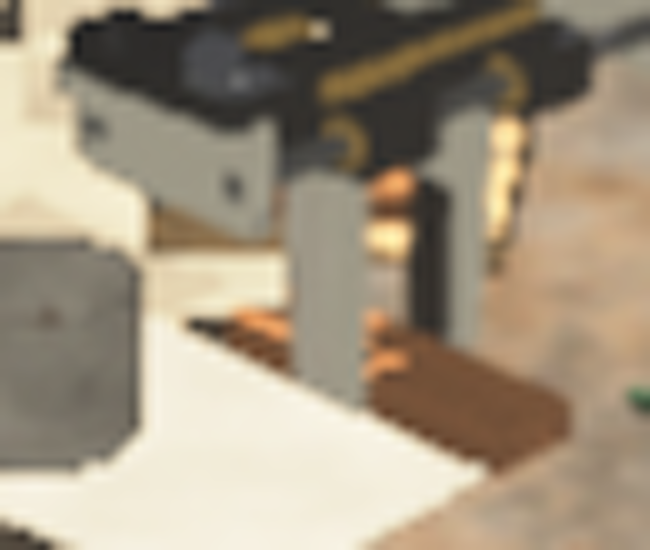

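{"name": "move_arm", "arguments": {"targets": [-1.6,1.6,0,-0.03,-4.8,4.9,0,-0.08,-8.5,8.6,0,-0.14,-12.5,12.7,0,-0.21,-16.5,16.8,0,-0.28,-20.5,20.9,0,-0.35,-24.5,25,0,-0.41,-28.5,29,0,-0.48,-32.3,32.9,0.5,-0.54,-35.6,36.3,2,-0.6,-38,38.7,4,-0.64,-39.3,40,5.5,-0.669,-39.6,40.4,6,-0.669,-39.6,40.4,6,-0.669,-39.6,40.4,6,-0.669]}}

```text
time: 25.62
tcp_pos: [0.5215, -0.3208, 0.079]
eef_rot: [-2.287, -2.154, -0.001]
force: [0.0, 0.8, -0.1]
gripper_width: 0.339
```

```bash
python3 - <<'E'
from h import *
from cell import ctrl
np.set_printoptions(precision=4,suppress=True)
d=ctrl.snapshot("side");pickle.dump(d,open("side9.pkl","wb"))
s=ctrl.sense();goto(s,(.5217,-.3213),86.5,.03)
i=d["image"][150:220,220:320,::-1]
cv2.imwrite("pics/s9.png",cv2.resize(i,None,fx=8,fy=8,interpolation=2))
f=lambda X:(proj(d,X)-[220,150]+.5)*8-.5
t=s["tcp_pos"]+0;a=np.array([.061,.998,0]);print(f([t,t+a*.016,t+a*.016+[.055,0,-.003],t+a*.016+[-.055,0,-.003],t+a*.033]))
E
```

```text
tcp [ 0.5216 -0.3209  0.0793] yaw 86.59 down [ 0.0007  0.0001 -1.    ] shift cm [-0.04  0.01  4.93] spin 0.002 t 25.68 F [ 0.4 -0.4 -0. ] w 31.8mm
[[500.1321 167.9689]
 [496.6054 178.3015]
 [393.6398 181.3376]
 [599.9836 185.8763]
 [492.7908 189.4771]]
```

View pics/s9.png

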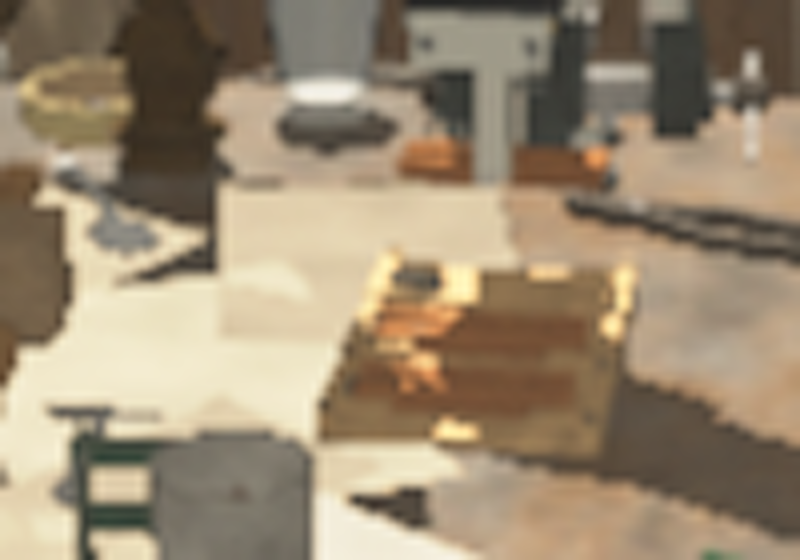

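{"name": "move_arm", "arguments": {"targets": [0,0.15,2,0,0,0.15,4,0,0,0.15,5,0,0,0.15,5.4,0,0,0.15,5.8,0,0,0.15,6.1,0,0,0.15,6.1,0]}}

```text
time: 26.55
tcp_pos: [0.5227, -0.3222, 0.0177]
eef_rot: [2.288, 2.153, 0.0]
force: [-0.8, 0.2, -0.4]
gripper_width: 0.337
```

{"name": "move_arm", "arguments": {"targets": [0.05,0,0.3,0,0.05,0,0.5,0,0.05,0,0.6,0,0.05,0,0.7,0,0.05,0,0.7,0]}}

```text
time: 27.18
tcp_pos: [0.5227, -0.3216, 0.0109]
eef_rot: [2.288, 2.153, -0.0]
force: [0.1, 0.4, 2.5]
gripper_width: 0.339
```

{"name": "move_arm", "arguments": {"targets": [0,0,0,0,0,0,0,0,0,0,0,0], "grip": 0.1}}

```text
time: 27.55
tcp_pos: [0.5227, -0.3216, 0.0106]
eef_rot: [2.288, 2.153, 0.0]
force: [-0.1, 0.3, -0.2]
gripper_width: 0.543
```

{"name": "move_arm", "arguments": {"targets": [0,0,-1.5,0,0,0,-5,0,0,0,-10,0,0,0,-13,0,0,0,-13,0,0,0,-13,0]}}

```text
time: 28.3
tcp_pos: [0.5223, -0.3216, 0.1407]
eef_rot: [-2.288, -2.153, 0.0]
force: [0.6, 0.8, -0.4]
gripper_width: 0.553
```

```bash
python3 - <<'E'
from h import *
from cell import ctrl
goto(ctrl.sense(),(.4265,.1822),MY,.08)
E
```

```text
tcp [ 0.5223 -0.3216  0.1407] yaw 86.52 down [-1.e-04 -1.e-04 -1.e+00] shift cm [ 49.7  -12.62   6.06] spin 0.669 t 28.3 F [ 0.6  0.8 -0.4] w 51.4mm
```

{"name": "move_arm", "arguments": {"targets": [2,-0.5,0,0.03,6,-1.5,0,0.08,10.6,-2.7,0,0.14,15.6,-4,0,0.21,20.7,-5.3,0,0.28,25.7,-6.5,0,0.35,30.7,-7.8,0,0.41,35.7,-9.1,0,0.48,40.5,-10.3,0.5,0.54,44.7,-11.3,2,0.6,47.6,-12.1,4,0.64,49.3,-12.5,5.5,0.669,49.7,-12.6,6,0.669,49.7,-12.6,6,0.669,49.7,-12.6,6,0.669], "grip": 0}}

```text
time: 30.18
tcp_pos: [0.4273, 0.1811, 0.0809]
eef_rot: [2.868, 1.281, 0.0]
force: [0.6, 0.2, 0.1]
gripper_width: 0.501
```

```bash
python3 look.py 10; python3 - <<'E'
from h import *
from cell import ctrl
goto(ctrl.sense(),(.4265,.1822),MY,.027)
d=load("top10");cv2.imwrite("pics/t10.png",cv2.resize(d["image"][178:238,318:406,::-1],None,fx=8,fy=8,interpolation=2))
E
```

```text
tcp [0.4275 0.1813 0.0811] yaw 48.11 down [ 7.e-04  1.e-04 -1.e+00] shift cm [ 7.88 -0.05 -1.88] spin -0.002 t 30.27 F [-0.5  0.9  1.3] w 46.5mm
tcp [0.4275 0.1813 0.0811] yaw 48.11 down [ 7.e-04  1.e-04 -1.e+00] shift cm [ 0.   -0.13  5.41] spin -0.002 t 30.27 F [-0.5  0.9  1.3] w 46.5mm
```

View pics/t10.png

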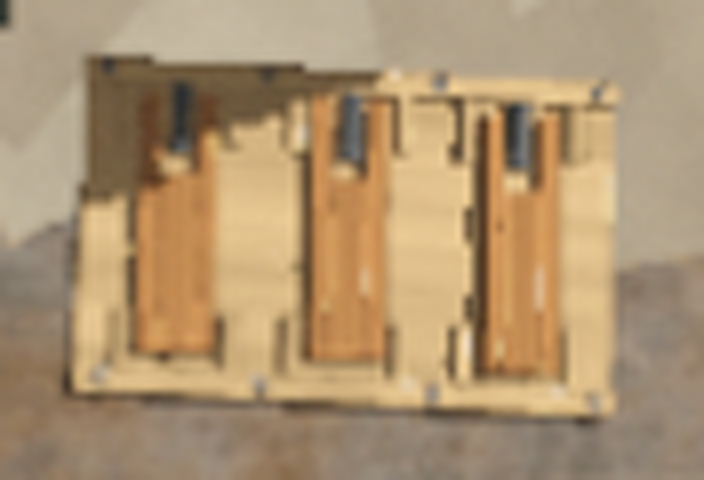

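All three staves show a key inside the slot. I'll check stave_2's flatness with the range data, then push the shuttle home.

```bash
python3 - <<'E'
from h import *
np.set_printoptions(precision=1,suppress=True)
C=cloud(load("top10"))
for x in (175,347,520):
    for dx in(-18,18):
        print(x,[round(float(np.mean(C[v-0:v+1,u-1:u+2,2]))*1000,1) for u,v in np.round(up([(x+dx,y) for y in range(185,370,22)],(318,178))).astype(int)])
E
```

```text
175 [22.1, 25.0, 30.2, 24.8, 18.0, 23.3, 20.1, 17.5, 7.1]
175 [22.4, 26.4, 23.4, 22.7, 24.5, 23.0, 18.8, 19.2, 6.7]
347 [22.8, 606.3, 21.9, 23.5, 21.3, 24.7, 25.0, 24.8, 8.3]
347 [22.8, 19.5, 19.4, 24.3, 19.7, 22.3, 24.9, 21.9, 13.0]
520 [19.7, 26.6, 20.8, 22.6, 22.3, 21.2, 20.9, 22.4, 25.2]
520 [14.9, 26.9, 23.3, 20.4, 23.3, 23.9, 22.8, 22.8, 17.5]
```

{"name": "move_arm", "arguments": {"targets": [0,-0.1,2.5,0,0,-0.1,4.5,0,0,-0.1,5.4,0,0,-0.1,5.4,0]}}

```text
time: 30.78
tcp_pos: [0.4263, 0.1824, 0.0265]
eef_rot: [2.868, 1.282, -0.001]
force: [0.4, 0.1, 0.5]
gripper_width: 0.5
```

{"name": "move_arm", "arguments": {"targets": [0,0,0,0,0,0,0,0,0,0,0,0,0,0,0,0], "grip": -1}}

```text
time: 31.28
tcp_pos: [0.4267, 0.1831, 0.027]
eef_rot: [-2.868, -1.283, -0.002]
force: [-0.6, 1.3, 3.5]
gripper_width: 0.182
```

{"name": "move_arm", "arguments": {"targets": [0.8,0,0,0,2,0,0,0,3.5,0,0,0,5,0,0,0,6.5,0,0,0,7.7,0,0,0,8.4,0,0,0,8.8,0,0,0,9.2,0,0,0,9.4,0,0,0]}}

```text
time: 32.52
tcp_pos: [0.4867, 0.2501, 0.0269]
eef_rot: [2.867, 1.28, -0.009]
force: [-8.1, -9.2, 16.8]
gripper_width: 0.182
```

{"name": "move_arm", "arguments": {"targets": [-0.2,0,0,0,-0.2,0,0,0,-0.2,0,0,0], "grip": 0}}

```text
time: 32.9
tcp_pos: [0.4879, 0.2517, 0.0266]
eef_rot: [-2.868, -1.283, -0.001]
force: [0.4, 0.1, -0.6]
gripper_width: 0.453
```

{"name": "move_arm", "arguments": {"targets": [0,0,-3,0,0,0,-8,0,0,0,-13,0,-4,2,-14,0,-9,6,-14,0,-12,12,-14,0,-12,18,-14,0,-12,24,-14,0,-12,24,-14,0,-12,24,-14,0]}}

```text
time: 34.15
tcp_pos: [0.5859, 0.0021, 0.1662]
eef_rot: [-2.868, -1.282, 0.001]
force: [-0.6, 0.0, -0.9]
gripper_width: 0.499
```

```bash
python3 look.py 11; python3 - <<'E'
from h import *
d=load("top11");cv2.imwrite("pics/full11.png",d["image"][:,:,::-1])
C=cloud(d);print(C[int(165+300/8),int(150+340/8)])
E
```

```text
tcp [0.5856 0.0032 0.1665] yaw 48.28 down [-1.e-03  5.e-04 -1.e+00] shift cm [ 10.66 -23.67   6.67] spin 0.001 t 34.25 F [ 0.8 -0.3  0.5] w 46.2mm
[0.54126062 0.31132766 0.05307205]
```

View pics/b11.png

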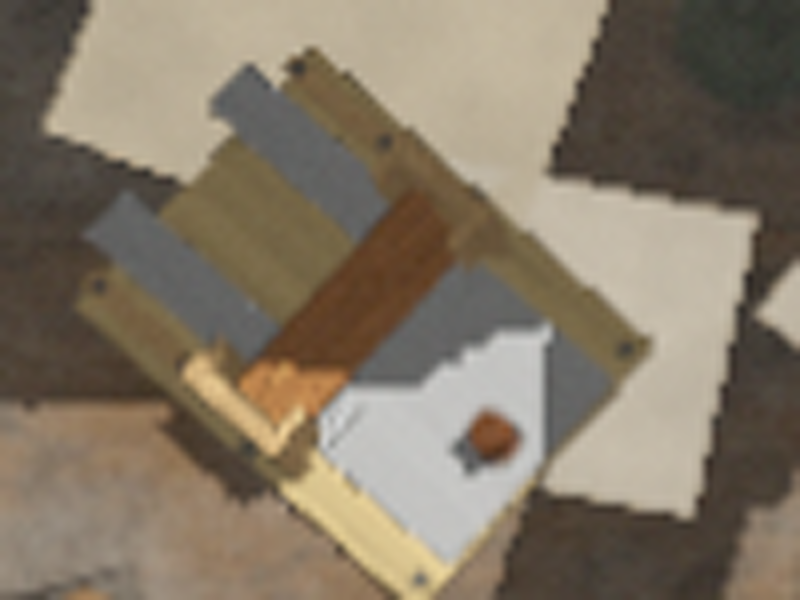

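View pics/a11.png

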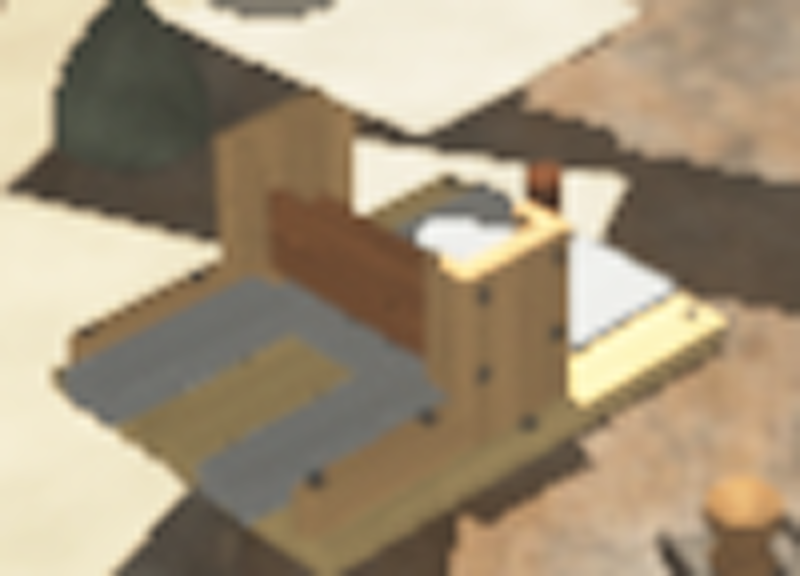

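View pics/full11.png

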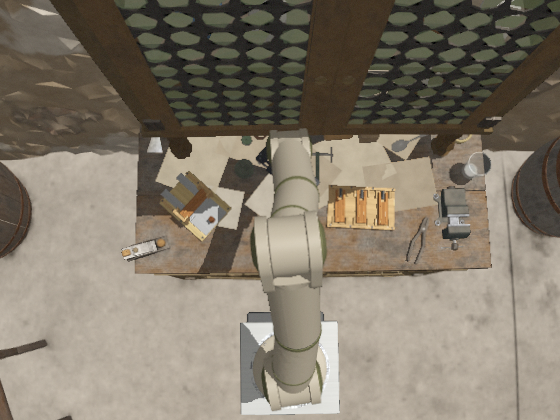

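The knob is home, but in the side view the stack's bottom edge looks high, with steel showing beneath it. The next stave may not have dropped into its bed. I'll zoom in.

```bash
python3 - <<'E'
from h import *
a=[cv2.resize(load("side"+k)["image"][240:280,240:290,::-1],None,fx=8,fy=8,interpolation=2) for k in("6","11")]
cv2.imwrite("pics/cmp.png",np.hstack(a))
y=np.radians(48.2);n=np.array([-np.sin(y),np.cos(y)]);u=np.array([np.cos(y),np.sin(y)])
for k in ("0","2","7","11"):
    C=cloud(load("top"+k)).reshape(-1,3);U=C[:,:2]@u-.588;V=C[:,:2]@n+.1975
    print(k,[(round(x*1000),round(1000*float(np.median(C[(abs(U-x)<.004)&(abs(V)<.035),2])),1)) for x in np.arange(-.028,.045,.008)])
    print("  along",[(round(x*1000),round(1000*float(np.median(C[(abs(V-x)<.005)&(abs(U)<.008),2])),1)) for x in np.arange(-.05,.055,.01)])
E
```

```text
0 [(-28, 16.5), (-20, 26.1), (-12, 69.0), (-4, 70.8), (4, 71.3), (12, 71.8), (20, 66.2), (28, 28.2), (36, 16.3), (44, 13.9)]
  along [(-50, 59.6), (-40, 60.6), (-30, 58.9), (-20, 70.4), (-10, 71.3), (0, 73.5), (10, 74.2), (20, 69.8), (30, 72.2), (40, 70.4), (50, 71.5)]
2 [(-28, 16.8), (-20, 41.4), (-12, 70.2), (-4, 70.0), (4, 69.3), (12, 70.6), (20, nan), (28, 14.1), (36, 14.8), (44, 12.4)]
  along [(-50, 61.7), (-40, 58.2), (-30, 60.7), (-20, 66.3), (-10, 70.1), (0, 70.5), (10, 72.0), (20, 71.8), (30, 70.9), (40, 71.5), (50, 71.0)]
7 [(-28, 16.1), (-20, 39.4), (-12, 55.7), (-4, 54.3), (4, 56.2), (12, 58.1), (20, nan), (28, 13.2), (36, 13.8), (44, 12.0)]
  along [(-50, 42.8), (-40, 43.6), (-30, 43.6), (-20, 51.7), (-10, 57.5), (0, 57.0), (10, 55.7), (20, 56.5), (30, 54.9), (40, 56.5), (50, 56.6)]
11 [(-28, 17.3), (-20, 19.7), (-12, 43.3), (-4, 49.8), (4, 55.1), (12, 54.2), (20, 31.1), (28, 16.3), (36, 16.8), (44, 14.4)]
  along [(-50, 41.1), (-40, 37.7), (-30, 38.9), (-20, 49.4), (-10, 52.8), (0, 53.9), (10, 53.5), (20, 54.9), (30, 53.8), (40, 53.0), (50, 52.1)]
  return _methods._mean(a, axis=axis, dtype=dtype,
  ret = ret.dtype.type(ret / rcount)
```

View pics/cmp.png

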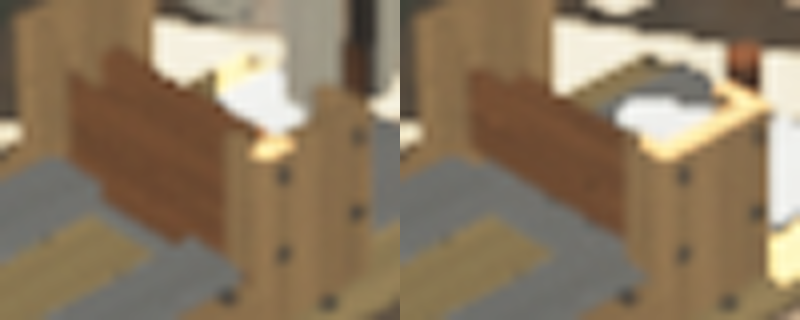

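The stack is tilted: its front is in the bed, but its rear edge hangs on the fork arms (top about 54 mm at the rear, 43 mm at the front). I'll guide it forward between loosely set jaws so it drops in.

{"name": "move_arm", "arguments": {"targets": [2,-2.5,-2,0,6,-7.3,-2,0,10,-12.2,-2,0,14,-17,-2,0,17.5,-21.3,-2,0,19.5,-23.8,0,0,19.5,-23.8,3,0,19.5,-23.8,3,0,19.5,-23.8,3,0], "grip": 0.35}}

```text
time: 35.38
tcp_pos: [0.539, 0.306, 0.1375]
eef_rot: [2.868, 1.283, 0.001]
force: [0.5, -0.0, 0.6]
gripper_width: 0.676
```

```bash
python3 - <<'E'
from h import *
from cell import ctrl
goto(ctrl.sense(),mag(.5880,-.1965),MY,.027)
d=ctrl.snapshot("side");cv2.imwrite("pics/s12.png",cv2.resize(d["image"][200:290,215:315,::-1],None,fx=6,fy=6,interpolation=2))
E
```

```text
tcp [0.539  0.306  0.1375] yaw 48.20 down [ 5.e-04  1.e-04 -1.e+00] shift cm [ 0.06 -0.14 11.05] spin 0.000 t 35.38 F [ 0.5 -0.   0.6] w 62.9mm
```

View pics/s12.png

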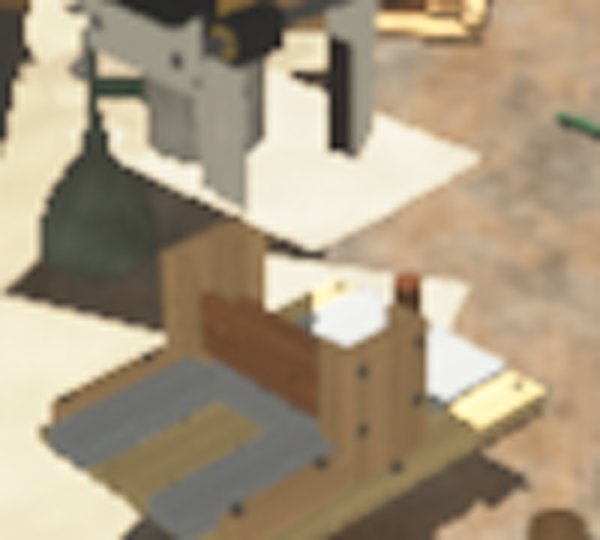

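{"name": "move_arm", "arguments": {"targets": [0,-0.1,3,0,0,-0.1,6,0,0,-0.1,8,0,0,-0.1,9.2,0,0,-0.1,10.2,0,0,-0.1,10.8,0,0,-0.1,10.8,0]}}

```text
time: 36.3
tcp_pos: [0.5385, 0.3066, 0.0286]
eef_rot: [2.868, 1.282, 0.0]
force: [0.0, 0.7, -0.8]
gripper_width: 0.671
```

```bash
python3 - <<'E'
from h import *
from cell import ctrl
goto(ctrl.sense(),mag(.5880,-.1965),MY,.027)
E
```

```text
tcp [0.5385 0.3066 0.0286] yaw 48.18 down [ 0. -0. -1.] shift cm [ 0.06 -0.06  0.16] spin -0.000 t 36.3 F [ 0.   0.7 -0.8] w 62.4mm
```

{"name": "move_arm", "arguments": {"targets": [0,0,0,0,0,0,0,0,0,0,0,0,0,0,0,0], "grip": -0.2}}

```text
time: 36.8
tcp_pos: [0.539, 0.3072, 0.0289]
eef_rot: [-2.867, -1.283, -0.003]
force: [1.5, 1.6, -1.1]
gripper_width: 0.398
```

```bash
python3 - <<'E'
from h import *
from cell import ctrl
goto(ctrl.sense(),mag(.5880,-.1965),MY,.027)
d=ctrl.snapshot("side");cv2.imwrite("pics/s13.png",cv2.resize(d["image"][230:290,230:310,::-1],None,fx=8,fy=8,interpolation=2))
E
```

```text
tcp [0.539  0.3072 0.0289] yaw 48.20 down [ 0.0013  0.001  -1.    ] shift cm [-0.03 -0.06  0.19] spin -0.000 t 36.8 F [ 1.5  1.6 -1.1] w 37.0mm
```

View pics/s13.png

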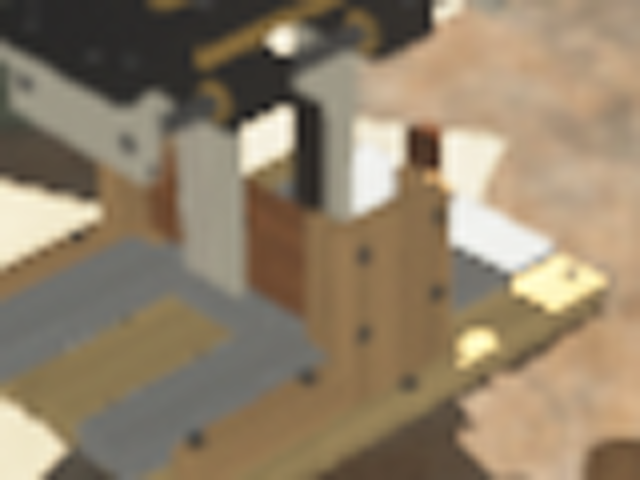

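{"name": "move_arm", "arguments": {"targets": [-0.2,0,0,0,-0.4,0,0,0,-0.4,0,0,0]}}

```text
time: 37.22
tcp_pos: [0.5373, 0.3052, 0.0291]
eef_rot: [-2.867, -1.283, -0.007]
force: [5.4, 5.4, -0.9]
gripper_width: 0.403
```

```bash
python3 - <<'E'
from h import *
from cell import ctrl
goto(ctrl.sense(),mag(.5880,-.1965),MY,.027)
d=ctrl.snapshot("side");cv2.imwrite("pics/s14.png",cv2.resize(d["image"][230:290,230:310,::-1],None,fx=8,fy=8,interpolation=2))
E
```

```text
tcp [0.5373 0.3052 0.0291] yaw 48.21 down [ 0.0034  0.0028 -1.    ] shift cm [ 0.24 -0.06  0.21] spin 0.000 t 37.23 F [ 5.4  5.4 -0.9] w 37.5mm
```

View pics/s14.png

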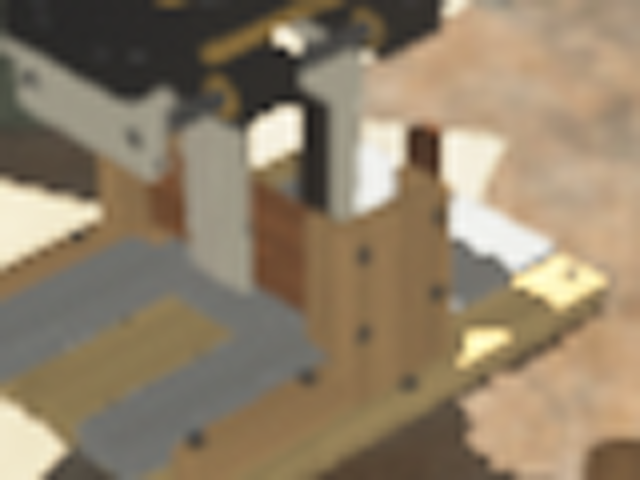

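{"name": "move_arm", "arguments": {"targets": [0.2,0,0,0,0.2,0,0,0,0.2,-0.05,0.4,0,0.2,-0.05,0.7,0,0.2,-0.05,0.7,0], "grip": 0.2}}

```text
time: 37.9
tcp_pos: [0.5364, 0.3051, 0.0212]
eef_rot: [2.868, 1.282, -0.001]
force: [-0.6, 0.0, -0.1]
gripper_width: 0.599
```

```bash
python3 - <<'E'
from h import *
from cell import ctrl
goto(ctrl.sense(),mag(.5880,-.1965),MY,.022)
for n in ("side","top"):
  d=ctrl.snapshot(n);pickle.dump(d,open(n+"15.pkl","wb"))
d=load("side15");cv2.imwrite("pics/s15.png",cv2.resize(d["image"][230:290,230:310,::-1],None,fx=8,fy=8,interpolation=2))
E
```

```text
tcp [0.5364 0.3051 0.0212] yaw 48.18 down [-7.e-04 -5.e-04 -1.e+00] shift cm [ 0.3   0.   -0.08] spin -0.000 t 37.9 F [-0.6  0.  -0.1] w 55.7mm
```

View pics/s15.png

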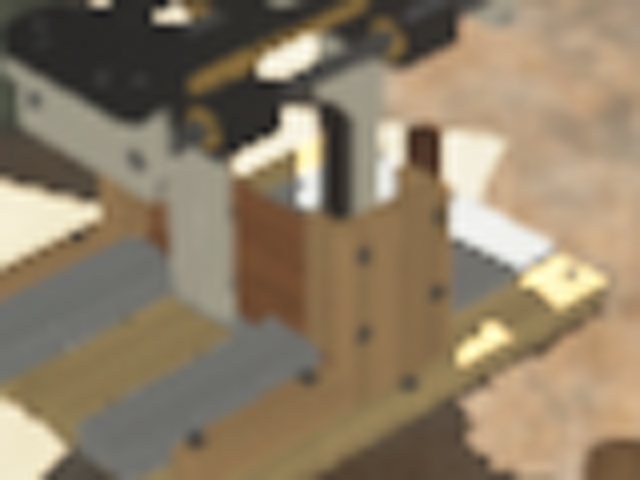

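It looks like the stave has dropped: the brown face now reaches down between the fork arms at about (265,320). I'll lift clear and verify.

{"name": "move_arm", "arguments": {"targets": [0,0,-2,0,0,0,-6,0,0,0,-11,0,0,0,-15,0,-4,5,-16,0,-9,10,-16,0,-13,16,-16,0,-16,21,-16,0,-19,25,-16,0,-19,25,-16,0,-19,25,-16,0]}}

```text
time: 39.38
tcp_pos: [0.5963, -0.0029, 0.1827]
eef_rot: [-2.868, -1.281, -0.002]
force: [-0.0, -0.7, -0.7]
gripper_width: 0.602
```

```bash
python3 look.py 16; python3 - 2>/dev/null <<'E'
from h import *
y=np.radians(48.2);n=np.array([-np.sin(y),np.cos(y)]);u=np.array([np.cos(y),np.sin(y)])
for k in ("0","11","16"):
    C=cloud(load("top"+k)).reshape(-1,3);U=C[:,:2]@u-.588;V=C[:,:2]@n+.1975
    print(k,[(round(x*1000),round(1000*float(np.median(C[(abs(U-x)<.004)&(abs(V)<.035),2])),1)) for x in np.arange(-.028,.045,.008)])
    print("  along",[(round(x*1000),round(1000*float(np.median(C[(abs(V-x)<.005)&(abs(U)<.008),2])),1)) for x in np.arange(-.05,.055,.01)])
d=load("top16");cv2.imwrite("pics/f16.png",d["image"][:,:,::-1])
E
```

```text
tcp [ 0.5962 -0.0011  0.1823] yaw 48.31 down [ 4.e-04  8.e-04 -1.e+00] shift cm [ 10.27 -24.75   8.24] spin 0.002 t 39.48 F [-0.4 -0.5  0.7] w 55.7mm
0 [(-28, 16.5), (-20, 26.1), (-12, 69.0), (-4, 70.8), (4, 71.3), (12, 71.8), (20, 66.2), (28, 28.2), (36, 16.3), (44, 13.9)]
  along [(-50, 59.6), (-40, 60.6), (-30, 58.9), (-20, 70.4), (-10, 71.3), (0, 73.5), (10, 74.2), (20, 69.8), (30, 72.2), (40, 70.4), (50, 71.5)]
11 [(-28, 17.3), (-20, 19.7), (-12, 43.3), (-4, 49.8), (4, 55.1), (12, 54.2), (20, 31.1), (28, 16.3), (36, 16.8), (44, 14.4)]
  along [(-50, 41.1), (-40, 37.7), (-30, 38.9), (-20, 49.4), (-10, 52.8), (0, 53.9), (10, 53.5), (20, 54.9), (30, 53.8), (40, 53.0), (50, 52.1)]
16 [(-28, 17.6), (-20, 17.5), (-12, 37.6), (-4, 44.7), (4, 41.8), (12, 44.4), (20, 39.6), (28, 17.4), (36, 15.6), (44, 15.6)]
  along [(-50, 30.5), (-40, 32.2), (-30, 34.6), (-20, 36.9), (-10, 43.2), (0, 44.6), (10, 46.0), (20, 44.5), (30, 43.2), (40, 45.2), (50, 45.3)]
```

View pics/a16.png

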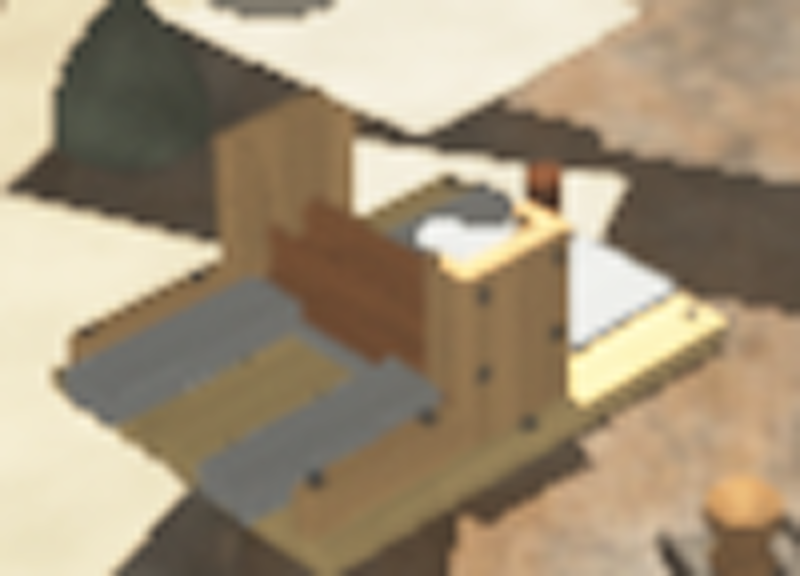

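View pics/b16.png

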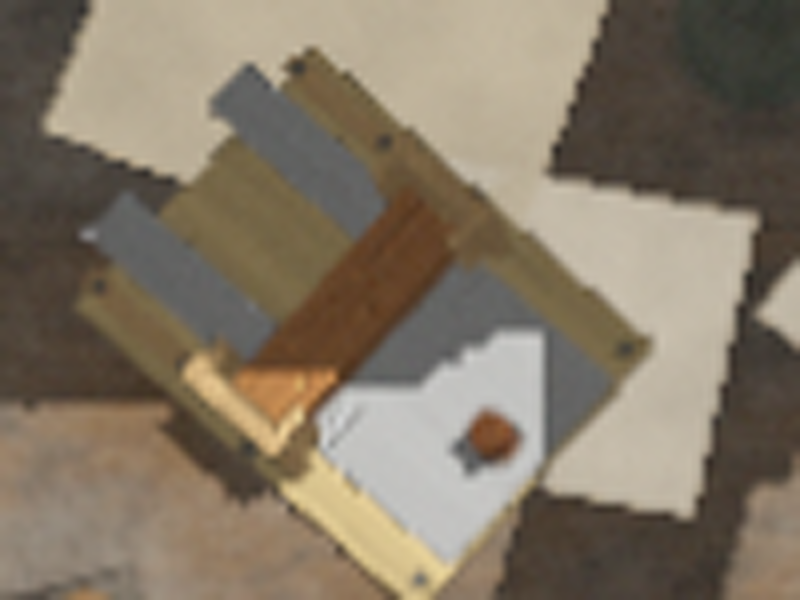

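View pics/f16.png

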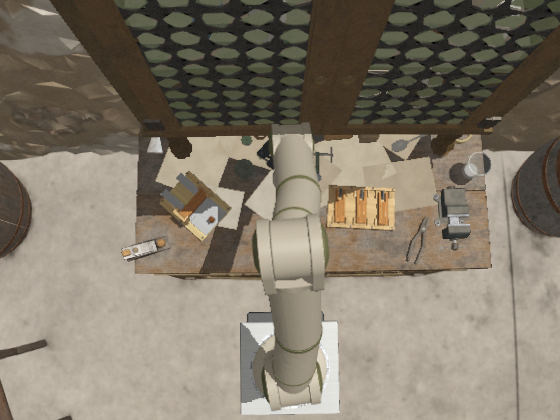

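The stack is now flat with its top at about 44 mm, which is right for two staves in the bed. The knob is back at its starting pixel (495,437), and all three tray pockets are filled. Handing in.

```bash
python3 -c "
from cell import ctrl
print(ctrl.job_done(), ctrl.sense()['time'])"
```

```text
the job is handed in; nothing more can be done
the job is handed in; nothing more can be done
```

I drew the two lowest staves with the shuttle and laid stave_1 in pocket_b and stave_2 in pocket_c, each set down with about 3 N contact. I handed in just after 39.5 s, with the shuttle home and the gripper clear of everything.

**Tray:** the last close top view showed both keys inside the staves' slots. The range data put the stave tops at about 22 mm, so they lie flat, but that data is noisy by a few millimetres. Stave_2 sits a few millimetres nearer its pocket's -x end than the other two.

**Shuttle and stack:** on the second push home, my check failed. The rear of the remaining stack had caught on the fork arms, with its top tilted from 43 to 54 mm. I nudged it forward between the loosely set jaws, with about 8 N at most, and it dropped in. The stack top then read about 44 mm and flat, as two staves in the bed should. The shuttle stopped firmly home both times, and the knob is back at its starting spot in the picture.

**Tools around:** I only looked these over in the overview picture. The plane and pliers are unchanged and the oil can looks the same. The arm hid most of the nail tin in that last picture; I felt no contact near it.

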